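# Dock the medicine box and hold its key turned

## Task

Push the white medicine box snugly into the corner of its docking board, flat against both metal stops. Then take the blue key from its stand, push it fully home in the lock on the box's lid, wiggling it past the sticky pins if need be, and turn it a full quarter turn clockwise (seen from above) until it stops. The lock springs back, so finish still gripping the key, holding it home and turned, with the box still snug in its corner upright and the other things on the table left where they are.

Things in the scene. Friction and masses are not known exactly. Their poses are not given: they have to be found in the camera images.
- dock: Fixed wooden docking board, 220 (x) x 240 (y) x 8 mm; origin under its centre on the table, z up. Two metal stops, 24 mm high, form an L: back stop's inner face at x = +90 mm (y -90 to +100), left stop's inner face at y = +100 mm (x -80 to +90); other sides open. With the box snug in the corner its centre is at x = +35, y = +30 mm here.
- box_center (a point): Centre of the loose white medicine box on the board: 110 (x) x 140 (y) x 65 mm high, 0.6 to 0.9 kg; this point is 40.5 mm above the table. Axes: x to its hinged back, z up. It starts 25 to 60 mm short of each stop, up to 7 degrees askew to the board. Push it low on its sides. A flag on its lid goes from red to green as the lock turns.
- keyway (a point): Mouth of the keyway: middle of the top of the brass lock plate (52 x 44 x 7 mm) on the box's lid, above the box's centre, 80 mm above the table. Axes as the box. The slot is 20.5 mm long along the box's x and 7 mm wide, lips rounded 3.5 mm, and goes straight down 38 mm. The key can turn only once its blade is all below the plate.
- key_bow (a point): Centre of the key's flat blue bow: 30 mm wide (x), 8 mm thick (y, pinch across this), 32 mm high; key upright, z up. Below it: round collar 18 mm across, underside 20 mm below this point; round shank 12 mm long; blade 18 (x) x 5 (y) x 24 mm, rounded tip 56 mm below this point. Enters either way round. Fully home the collar rests on the lock plate, this point 20 mm above keyway.
- key: The key as a whole, 50 g (see key_bow): origin at the tip of its blade, z up to the bow. At the start it stands upright in its stand, collar on the stand's top, bow centre 64 mm above the table; it lifts straight out.
- key_stand: Fixed wooden key stand, 70 x 56 x 44 mm on a foot of 90 x 76 mm, with a slot 20.5 x 7.5 mm along x through its middle in which the key stands; origin under its centre on the table, z up.
- lock_turn (a joint): Turn of the lock cylinder, rad: 0 = slot along the box's x (start), grows clockwise from above to a stop at 1.57. A spring turns it back, 0.03 Nm at 0, 0.10 Nm at the stop. The key has play: the cylinder lags it by up to 0.15 rad. Two sticky sprung pins, 16 and 25 mm deep, press on the blade: push through with 5 to 15 N, with small wiggles (2 degrees).
- wine_glass: Bystander: stemmed glass of red wine, 82x82x201 mm, origin under its centre, z up.
- pepper_mill: Bystander: wooden pepper mill, 58x58x170 mm, origin under its centre, z up.
- mustard_jar: Bystander: small jar with a red lid, 62x62x86 mm, origin under its centre, z up.
- mug: Bystander: small striped cup with a handle, 65x92x49 mm, origin under its centre, z up.

How it is judged:
On the way, in this order (a step that is already met when the one before it is completed fails the run):
1. the box is snug against both stops, the key not yet in the lock (x of box_center in the frame of dock between 0.031 and 0.039 m and y of box_center in the frame of dock between 0.026 and 0.034 m and angle between the x axis of box_center and the x axis of dock, either way round below 0.035 rad and distance between key_bow and keyway above 0.07 m), for 0.2 s.
2. the key is fully home in the lock, not yet turned (z of key_bow in the frame of keyway below 0.023 m and horizontal distance between key_bow and keyway below 0.005 m and angle between key_bow's own z axis and vertical below 0.12 rad and value of joint lock_turn below 0.4 rad), for 0.1 s.
At the end, for the whole second after the job is handed in: Box within 6 mm of its docked place along both board axes, square within 0.05 rad; key home (bow centre under 23 mm above the keyway, within 5 mm sideways, tilt under 0.12 rad); lock turned over 1.3 rad; fingers on the key with over 2 N (x of box_center in the frame of dock between 0.029 and 0.041 m and y of box_center in the frame of dock between 0.024 and 0.036 m and angle between the x axis of box_center and the x axis of dock, either way round below 0.05 rad and z of key_bow in the frame of keyway below 0.023 m and horizontal distance between key_bow and keyway below 0.005 m and angle between key_bow's own z axis and vertical below 0.12 rad and value of joint lock_turn above 1.3 rad and contact force between the fingers and key above 2 N); the arm keeps its last pose, push and grip.
It fails at once if the box is tipped or lifted (angle between box_center's own z axis and vertical above 0.15 rad or height (world z) of box_center above 0.06 m).
It fails at once if a bystander is moved by more than 30 mm or knocked over (distance of any of wine_glass, pepper_mill, mustard_jar, mug from where it was at the start of the episode above 0.03 m or angle between any of wine_glass, pepper_mill, mustard_jar, mug's own z axis and vertical above 0.3 rad).
It also fails if it takes over 72 s, if anything falls off the work surface, if the arm or the gripper's body presses on something with over 40 N, if the wrist force passes 120 N, or if a joint passes its speed limit or range.

## Robot

A 7-joint arm with a two-finger parallel gripper is mounted at the origin on a cart in front of the work surface, level with it; the furniture and walls round the work are solid. World frame = base frame: x ahead of the robot, y to its left, z up, the work surface at z = 0. Lengths are in m, angles in rad, forces in N, time in s.
With the tool pointing down it reaches from about 0.4 to 0.925 m from the base axis. Payload 5.6 kg.
Tool frame: the origin (TCP) lies midway between the tips of the shut fingers; the grasp point (between the pads) lies 19 mm behind it; x points along the fingers, z is the direction in which the jaws open and shut, and the axes are right-handed (so a half turn about x gives the same grasp; the last joint's range is limited). The gripper opens to 85 mm and grips with 20 to 120 N. Pads are 22 mm wide; open, the fingers measure 114 mm over their backs; the gripper's body (76 mm by 85 mm) begins 54 mm behind the grasp point. The pads swing forward as they close: fully open they stand 13 mm farther back than shut.
Start: joints at [-1.367, 0.468, -0.012, 1.603, 0.006, 1.071, -0.056], TCP at [0.159, 0.63, 0.202] pointing down, gripper open.
Joint ranges: [-2.53, 2.53], [-0.31, 2.02], [-1.57, 1.55], [0.28, 2.44], [-1.29, 4.43], [0.15, 1.84], [-2.92, 2.92]. Speed limits (rad/s): [2.57, 2.57, 3.14, 3.14, 3.14, 3.14, 3.14].

## Interface

Orientations are given as a unit quaternion [w, x, y, z].
In Python, from station import bot, viewer, workorder gives the robot as it stands.
- The arm moves only by the tool apply_moves, never from a script. Its argument "plan" is a list of rows, each an object with "rot": the turn, a rotation vector about the tool's x, y, z in degrees, a list of three; "xyz": the shift along the tool's x, y, z in cm, a list of three; "hand": the closure, from -1 (fully open) to 1 (shut). A call has 1 to 8 rows; each row is the pose to reach, as a shift and turn from the pose commanded when the call began, along the tool's axes at that moment; what a row does not reach only later rows make up. A row lasts 1/10 s, in which the tool goes at most 50 mm and 8.59 degrees, less where a joint would pass 70% of its speed; a pose out of reach is approached as far as the arm can. A call with a gripper value outside its range is refused whole. The fingers move at their own pace and stop on an object; "grip_force" is the grip in N (left out, the last holds). Time passes only in rows, so rows that repeat a pose let the fingers close. It gives the time, the measured TCP pose, the force and the opening at its end, in the units of the state.
- bot.get_obs(): the state, without advancing time (a new reading comes with each control period).
- viewer.get_image(name): name is "scene" or "top"; returns a dict with "img" (420x560x3 uint8, blue, green, red), "fovy" (degrees; the focal length in pixels is half the picture's height over the tangent of half this angle, whatever the lens; pixels are square), "cx", "cy" (the principal point, pixels), "distortion" ([k1, k2, p1, p2, k3] as OpenCV has them; the pictures are not rectified), "R" (3x3) and "t" (3): a world point X has camera coordinates R X + t. Camera axes: x right, y down, z forward; pixel columns grow to the right and rows downward; lengths in m; the calibration is good to about 2 mm. A picture is of the moment at which its call begins. There is no depth.
- workorder.sign_off(): hands the job in, once; it reports no verdict.
The state is a dict: "time_s": time; "q": joint angles; "qvel": joint speeds; "tau": joint torques, N m; "eef_pos": TCP position; "tcp_rot": TCP orientation; "ft_force": force on the tool from outside, world axes, zero at the start; "ft_torque": the same for the moment, N m; "width": finger opening in m.
Only numpy, scipy, OpenCV 4.12 (cv2) and the standard library are available. Lean on these libraries where they do the work, as an engineer would, in place of code of your own. Each camera call takes 0.05 s, during which the arm holds its last target.

## Working session

There is one attempt and no reset: what is moved stays moved. The work goes in short steps, Python scripts to look and compute and a tool call to move; the robot and the scene stay as the last step left them, time stands still between calls to the robot, and variables do not carry over. Pictures are saved under pics/ and viewed, and the job is handed in when it is done.

Besides the shell and the picture viewer there is one more tool, called after "Request:" by a JSON object that holds its "method" and its "body". apply_moves: Moves the arm, as the interface text tells. Its arguments: {"type":"object","properties":{"plan":{"type":"array","items":{"type":"object","properties":{"rot":{"type":"array","items":{"type":"number"}},"xyz":{"type":"array","items":{"type":"number"}},"hand":{"type":"number"}}}},"grip_force":{"type":"number"}},"required":["plan"]}

```bash
ls; mkdir -p pics; python3 - <<'E'
from station import bot, viewer
import cv2
for n in ("scene","top"):
    d=viewer.get_image(n); cv2.imwrite(f"pics/{n}0.png",d["img"])
    print(n,{k:d[k] for k in d if k!="img"})
print(bot.get_obs())
E
```

```text
pics
scene {'fovy': 49.369356095099555, 'cx': 275.0816034567054, 'cy': 205.52038330566788, 'distortion': array([-0.07982721,  0.        ,  0.        ,  0.        ,  0.        ]), 'R': array([[ 0.66905523, -0.74319177, -0.0055762 ],
       [-0.50944733, -0.45313913, -0.73152467],
       [ 0.54113632,  0.49227119, -0.68179217]]), 't': array([-0.35239583,  0.37283417,  0.97171971])}
top {'fovy': 47.386893646021576, 'cx': 283.11348559156016, 'cy': 201.24261298089354, 'distortion': array([-0.16352381,  0.        ,  0.        ,  0.        ,  0.        ]), 'R': array([[-5.14061528e-04, -9.99821735e-01, -1.88741734e-02],
       [-9.94975941e-01,  2.40093840e-03, -1.00085524e-01],
       [ 1.00112998e-01,  1.87278983e-02, -9.94799806e-01]]), 't': array([0.04987186, 0.54914774, 1.54321903])}
{'time_s': 0.1, 'q': array([-1.36699052,  0.46828404, -0.011578  ,  1.60350603,  0.00599904,
        1.07143625, -0.05631962]), 'qvel': array([-2.70866697e-03, -2.90399575e-03, -2.78722753e-05, -2.91325860e-03,
       -1.28763672e-03, -6.26900419e-04,  7.16339629e-04]), 'tau': array([ 1.05213043e-03, -5.33512616e+01,  2.14737898e-02, -2.51968038e+01,
        1.14543561e-02,  4.34250644e-03, -2.26376682e-05]), 'eef_pos': array([0.15874887, 0.62975465, 0.20094747]), 'tcp_rot': array([ 0.55734846, -0.43500457,  0.55818307,  0.43424115]), 'ft_force': array([-0.5624111 ,  0.50380423,  0.34412102]), 'ft_torque': array([ 0.002622  ,  0.00551984, -0.01188339]), 'width': 0.08544442647181008}
```

View pics/scene0.png

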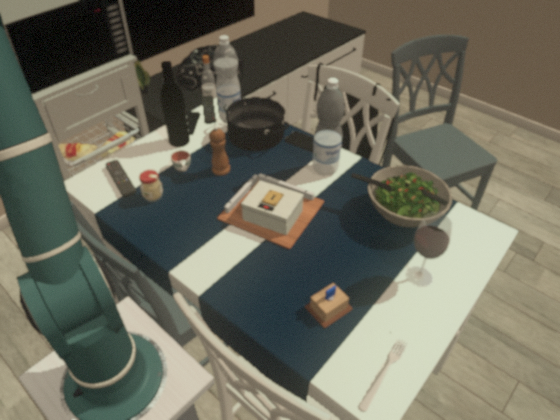

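View pics/top0.png

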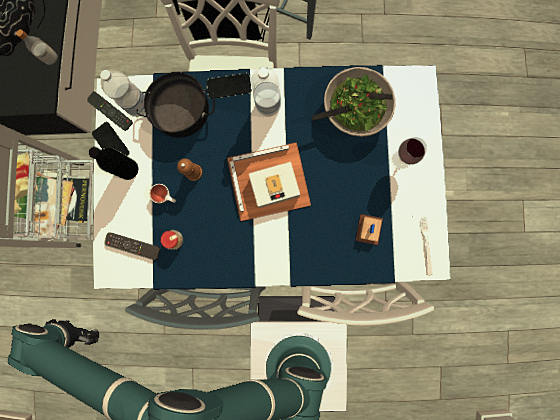

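```bash
cat > h.py <<'E'
import numpy as np, cv2
from scipy.spatial.transform import Rotation as Rn
def K(d):
    f=d["img"].shape[0]/2/np.tan(np.radians(d["fovy"])/2)
    return np.array([[f,0,d["cx"]],[0,f,d["cy"]],[0,0,1.]])
def proj(d,P):
    P=np.atleast_2d(np.asarray(P,float))
    return cv2.projectPoints(P,cv2.Rodrigues(d["R"])[0],d["t"],K(d),d["distortion"])[0][:,0]
def back(d,uv,z):
    u=cv2.undistortPoints(np.array(uv,float).reshape(-1,1,2),K(d),d["distortion"])[:,0]
    r=np.c_[u,np.ones(len(u))]@d["R"]; c=-d["R"].T@d["t"]
    return c+r*((z-c[2])/r[:,2])[:,None]
def crop(img,x0,y0,w,h,s,fn,step=10):
    c=cv2.resize(img[y0:y0+h,x0:x0+w],None,fx=s,fy=s,interpolation=cv2.INTER_CUBIC)
    for u in range(x0-x0%step+step,x0+w,step):
        X=int((u-x0+.5)*s); cv2.line(c,(X,0),(X,6),(0,255,0),1); cv2.putText(c,str(u),(X-10,18),0,.38,(0,255,0),1)
    for v in range(y0-y0%step+step,y0+h,step):
        Y=int((v-y0+.5)*s); cv2.line(c,(0,Y),(6,Y),(0,255,0),1); cv2.putText(c,str(v),(8,Y+4),0,.38,(0,255,0),1)
    cv2.imwrite(fn,c)
E
python3 - <<'E'
from h import *
import pickle
from station import viewer
D={n:viewer.get_image(n) for n in("scene","top")}
pickle.dump(D,open("d0.pkl","wb"))
crop(D["top"]["img"],220,135,100,90,8,"pics/t_dock.png")
crop(D["scene"]["img"],210,165,125,90,6,"pics/s_dock.png")
crop(D["top"]["img"],345,205,50,45,12,"pics/t_stand.png")
crop(D["scene"]["img"],295,275,70,56,10,"pics/s_stand.png")
E
```

```text
(no output)
```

View pics/t_dock.png

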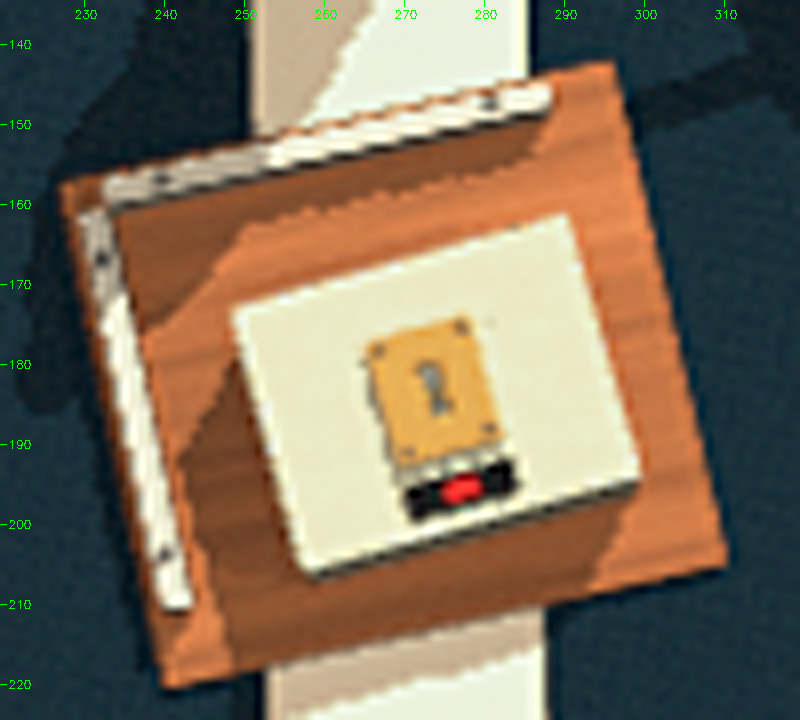

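View pics/s_dock.png

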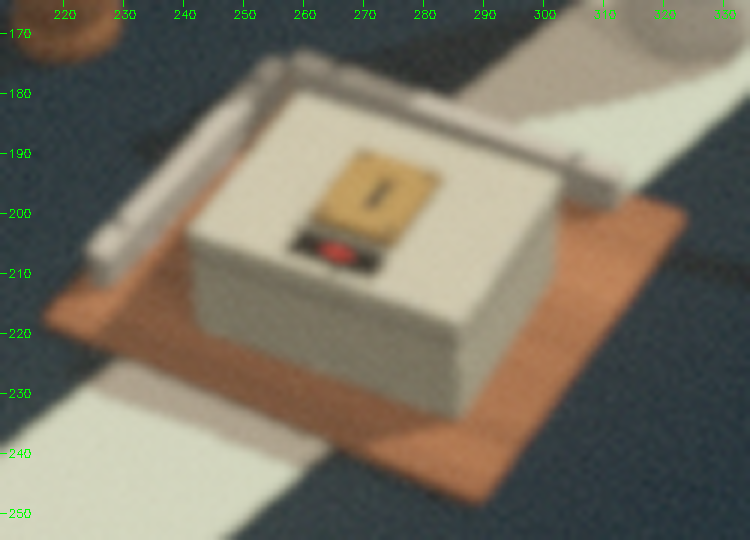

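View pics/t_stand.png

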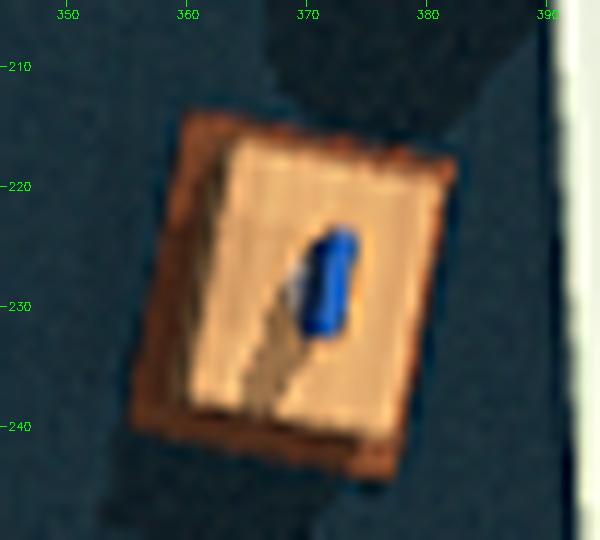

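View pics/s_stand.png

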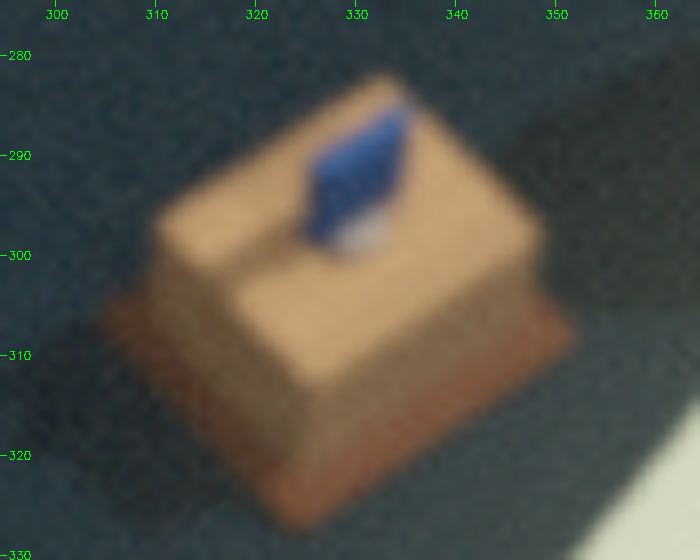

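```bash
cat > fit.py <<'E'
from h import *
from scipy.optimize import least_squares
def corners(hx,hy,z): return np.array([[hx,hy,z],[hx,-hy,z],[-hx,-hy,z],[-hx,hy,z]])
def fit(D,name,loc,obs,x0,fixyaw=None):
    # obs: {cam: 4x2 or None entries}
    def res(p,cams=obs.keys()):
        c,s=np.cos(p[2]),np.sin(p[2]); W=loc@np.array([[c,-s,0],[s,c,0],[0,0,1]]).T+[p[0],p[1],0]
        o=[]
        for cam in cams:
            uv=proj(D[cam],W)
            o+=[(uv[i]-obs[cam][i]) for i in range(len(loc)) if obs[cam][i] is not None]
        return np.concatenate(o)
    r=least_squares(res,x0)
    print(name,"both",np.round(r.x[:2]*1000,1),"yaw",round(np.degrees(r.x[2]),2),"res",np.round(np.abs(r.fun).max(),2))
    for cam in obs:
        q=least_squares(lambda p:res(p,[cam]),x0)
        print("   ",cam,np.round(q.x[:2]*1000,1),"yaw",round(np.degrees(q.x[2]),2),"res",np.round(np.abs(q.fun).max(),2))
    return r.x
E
python3 - <<'E'
from fit import *
import pickle
D=pickle.load(open("d0.pkl","rb"))
fit(D,"dock",corners(.11,.12,.008),{"top":[(227.25,157.6),(296,142.25),(310.5,205.4),(240.1,220.5)],"scene":[None,(323.8,200.3),(290.7,248.3),(216.5,217.5)]},[.6,0,.2])
fit(D,"box",corners(.055,.07,.073),{"top":[(248.5,173.25),(290.4,161.4),(299.5,194.25),(258.5,206.1)],"scene":[(259,179.8),(303.2,194.5),(286.5,218.7),(241.2,202.8)]},[.6,0,.2])
fit(D,"plate",corners(.026,.022,.080),{"top":[(265.4,178.5),(278,174.25),(282,189.1),(269.25,193.25)],"scene":[(270.3,189.8),(282.8,194.5),(275.3,205.3),(261.5,201.5)]},[.6,0,.2])
fit(D,"stand",corners(.035,.028,.044),{"top":[(364.1,216.3),(381.8,218.5),(377.8,241.2),(360.2,238.25)],"scene":[(333,282),(349,297),(326.3,313),(310,296.7)]},[.4,-.2,0])
d=D["top"]
for uv in[(372.8,223.8),(371.1,232.7),]: print(back(d,[uv],.080))
for n,uv,z in[("mill",(185,170),.1),("mug",(160,192),.02),("jar",(170,240),.086),("wine",(412,150),.15),("bottleclear",(267,90),.1)]: print(n,back(d,[uv],z))
E
```

```text
dock both [618.3  97.2] yaw 12.53 res 1.06
    top [618.9  98.7] yaw 12.27 res 0.41
    scene [616.5  95. ] yaw 12.9 res 0.54
box both [600.4  76.1] yaw 15.76 res 0.89
    top [601.3  76.7] yaw 16.01 res 0.65
    scene [599.  75.] yaw 15.5 res 0.48
plate both [598.9  75.5] yaw 16.01 res 1.57
    top [600.1  78.2] yaw 16.27 res 0.62
    scene [596.2  71.7] yaw 15.72 res 0.82
stand both [ 457.  -236.4] yaw -10.64 res 1.32
    top [ 458.  -235.9] yaw -10.01 res 0.89
    scene [ 456.2 -236.8] yaw -11.04 res 0.6
[[ 0.47149215 -0.23600611  0.08      ]]
[[ 0.44333995 -0.23014134  0.08      ]]
mill [[0.64290211 0.36070959 0.1       ]]
mug [[0.58224356 0.46301172 0.02      ]]
jar [[0.42026176 0.40816094 0.086     ]]
wine [[ 0.69503631 -0.35142114  0.15      ]]
bottleclear [[0.90432813 0.09974214 0.1       ]]
```

```bash
cat > mv.py <<'E'
from h import *
from station import bot
import sys
def dn(phi):  # tool x down, tool z along world heading phi (rad)
    x=np.array([0,0,-1.]); z=np.array([np.cos(phi),np.sin(phi),0]); return np.c_[x,np.cross(z,x),z]
def state():
    o=bot.get_obs(); q=o["tcp_rot"]; Rm=Rn.from_quat([q[1],q[2],q[3],q[0]]).as_matrix(); return o,Rm
def show():
    o,Rm=state()
    print("t",round(o["time_s"],2),"pos mm",np.round(o["eef_pos"]*1000,1),"toolx",np.round(Rm[:,0],3),"zhead",round(np.degrees(np.arctan2(Rm[1,2],Rm[0,2])),2),"F",np.round(o["ft_force"],1),"T",np.round(o["ft_torque"],2),"w",round(o["width"]*1000,1),"q",np.round(o["q"],2))
def delta(pos,phideg,frm=None):
    o,Rm=state(); p=o["eef_pos"]
    if frm is not None: p,Rm=frm
    T=dn(np.radians(phideg))
    print("xyz cm",np.round(Rm.T@(np.array(pos)-p)*100,2),"rot deg",np.round(np.degrees(Rn.from_matrix(Rm.T@T).as_rotvec()),2))
DOCK=np.array([.618,.0972]);DY=np.radians(12.4)
def dock(x,y):
    c,s=np.cos(DY),np.sin(DY); return DOCK+np.array([c*x-s*y,s*x+c*y])/1000
E
python3 - <<'E'
from mv import *
show()
p=dock(-118,-17);print(p)
delta([*p,.2],102.4);delta([*p,.2],-77.6)
E
```

```text
t 0.2 pos mm [158.8 629.9 201.2] toolx [-0.    -0.001 -1.   ] zhead 75.85 F [1.  0.1 0.4] T [ 0.03  0.03 -0.02] w 85.4 q [-1.37  0.47 -0.01  1.6   0.01  1.07 -0.06]
[0.50640317 0.0552578 ]
xyz cm [  0.17 -47.75 -47.23] rot deg [-2.655e+01 -6.000e-02 -1.000e-02]
xyz cm [  0.17 -47.75 -47.23] rot deg [ 1.5345e+02 -1.0000e-02  8.0000e-02]
```

Request:
{"method": "apply_moves", "body": {"plan": [{"xyz": [0,-5,-5],"rot": [-4,0,0],"hand": -1},{"xyz": [0,-10,-10],"rot": [-8,0,0],"hand": -1},{"xyz": [0,-15,-15],"rot": [-12,0,0],"hand": -1},{"xyz": [0,-20,-20],"rot": [-16,0,0],"hand": -1},{"xyz": [0,-25,-25],"rot": [-20,0,0],"hand": -1},{"xyz": [0,-30,-30],"rot": [-24,0,0],"hand": -1},{"xyz": [0,-35,-35],"rot": [-26.5,0,0],"hand": -1},{"xyz": [0,-40,-40],"rot": [-26.5,0,0],"hand": -1}]}}

```text
time_s: 1.0
eef_pos: [0.3647, 0.285, 0.202]
tcp_rot: [-0.443, 0.551, -0.443, -0.551]
ft_force: [1.3, 0.2, -0.1]
width: 0.0857
```

```bash
python3 - <<'E'
from mv import *
show()
p=dock(-118,-17);print(p)
delta([*p,.2],102.4);delta([*p,.018],102.4)
E
```

```text
t 1.0 pos mm [364.7 285.  202. ] toolx [ 0.  0. -1.] zhead 102.42 F [ 1.3  0.2 -0.1] T [ 0.07 -0.07  0.04] w 85.7 q [-0.8   0.15  0.07  2.05 -0.01  0.95  1.07]
[0.50640317 0.0552578 ]
xyz cm [  0.19  -8.9  -25.49] rot deg [0.02 0.02 0.03]
xyz cm [ 18.39  -8.89 -25.49] rot deg [0.02 0.02 0.03]
```

Request:
{"method": "apply_moves", "body": {"plan": [{"xyz": [0,-1.5,-4.5],"rot": [0,0,0],"hand": -1},{"xyz": [0,-3,-9],"rot": [0,0,0],"hand": -1},{"xyz": [0,-5,-13.5],"rot": [0,0,0],"hand": -1},{"xyz": [0,-6.5,-18],"rot": [0,0,0],"hand": -1},{"xyz": [0,-8,-22],"rot": [0,0,0],"hand": -1},{"xyz": [3,-8.9,-25.5],"rot": [0,0,0],"hand": -1},{"xyz": [7.5,-8.9,-25.5],"rot": [0,0,0],"hand": -1},{"xyz": [12,-8.9,-25.5],"rot": [0,0,0],"hand": -1}]}}

```text
time_s: 1.8
eef_pos: [0.5066, 0.0555, 0.0811]
tcp_rot: [-0.445, 0.551, -0.443, -0.55]
ft_force: [0.3, 1.5, -0.4]
width: 0.085
```

```bash
python3 - <<'E'
from mv import *
show()
p=dock(-118,-17)
delta([*p,.018],102.4)
from station import viewer
d=viewer.get_image("scene");crop(d["img"],170,120,160,130,5,"pics/s1.png",20)
E
```

```text
t 1.8 pos mm [506.6  55.5  81.1] toolx [ 0.003  0.    -1.   ] zhead 102.18 F [ 0.3  1.5 -0.4] T [ 0.03 -0.03  0.01] w 85.0 q [-0.38  0.4   0.25  2.05 -0.15  0.7   1.75]
xyz cm [ 6.31  0.04 -0.01] rot deg [-0.22 -0.02  0.15]
```

View pics/s1.png

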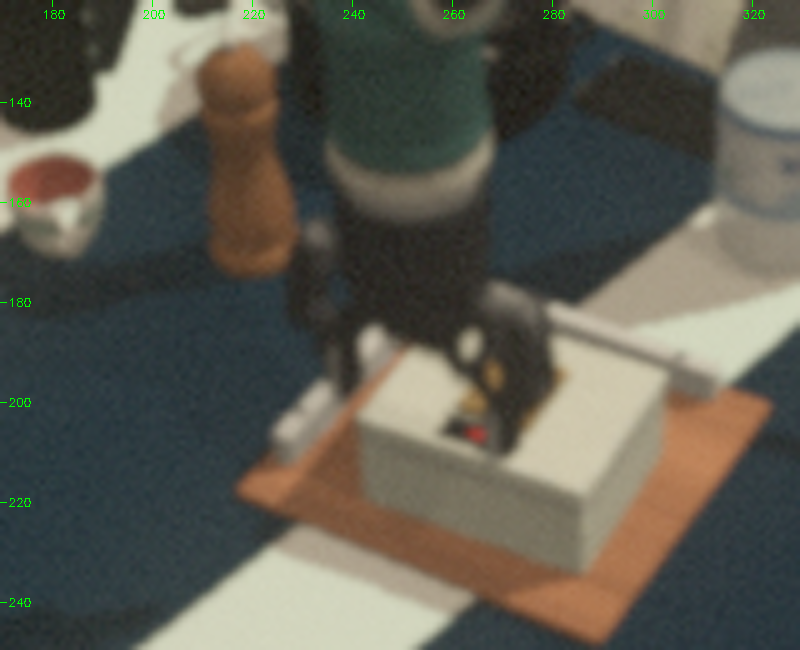

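```bash
python3 - <<'E'
from mv import *
import pickle
D=pickle.load(open("d0.pkl","rb"))
o,R=state()
for s in(-.05,.05): print(proj(D["scene"],o["eef_pos"]+[0,0,.013]+R[:,2]*s))
E
```

```text
[[269.07843471 223.12311839]]
[[236.98657292 210.18784283]]
```

```bash
python3 - <<'E'
from mv import *
from station import viewer
d=viewer.get_image("top");crop(d["img"],220,135,100,90,8,"pics/t1.png")
d2=viewer.get_image("scene");crop(d2["img"],215,150,100,75,8,"pics/s2.png")
o,R=state()
for z in (0,.013,.04):
  for s in(-.05,.05): print(z,proj(d,o["eef_pos"]+[0,0,z]+R[:,2]*s),proj(d2,o["eef_pos"]+[0,0,z]+R[:,2]*s))
E
```

```text
0 [[295.94557755 210.68370652]] [[269.52434324 224.29889046]]
0 [[265.1123415  217.47121682]] [[237.57472528 211.40710871]]
0.013 [[295.97794262 210.35067245]] [[269.45487858 220.78927292]]
0.013 [[264.8792333  217.19662228]] [[237.27665332 207.90966414]]
0.04 [[296.04696897 209.64032107]] [[269.307408  213.3291156]]
0.04 [[264.38203845 216.61091832]] [[236.64480688 200.4818942 ]]
```

View pics/t1.png

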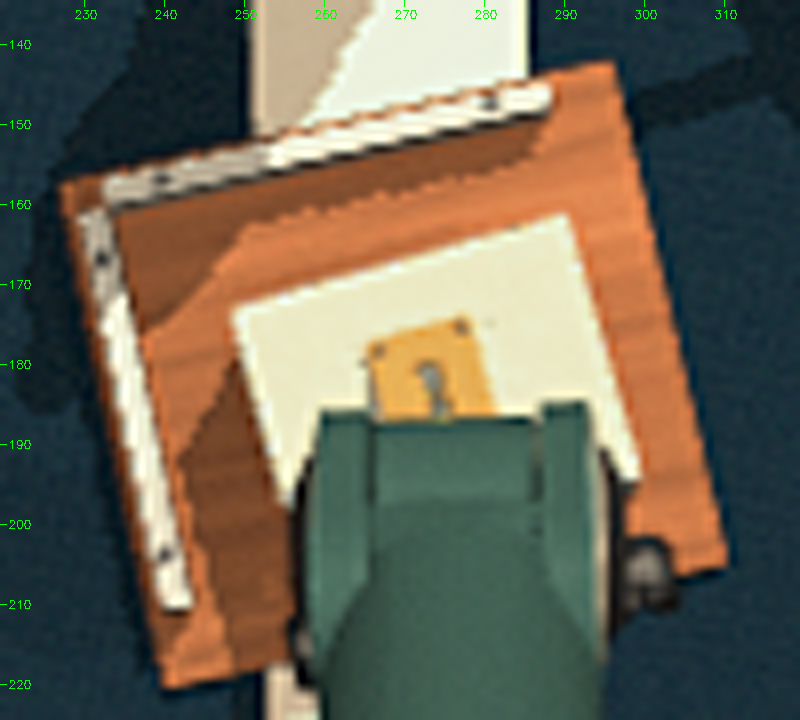

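View pics/s2.png

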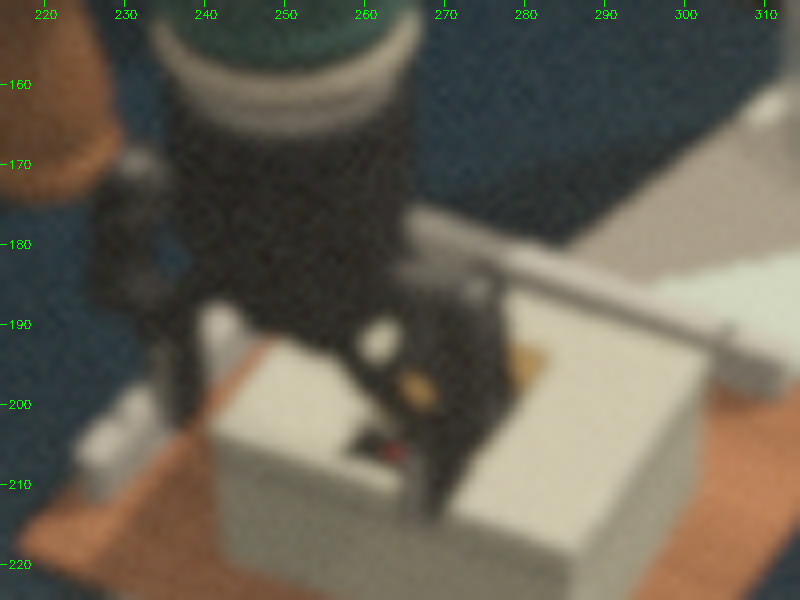

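Request:
{"method": "apply_moves", "body": {"plan": [{"xyz": [2.5,0,0],"rot": [0,0,0],"hand": -0.1},{"xyz": [4,0,0],"rot": [0,0,0],"hand": -0.1},{"xyz": [5,0,0],"rot": [0,0,0],"hand": -0.1},{"xyz": [5,0,0],"rot": [0,0,0],"hand": -0.1}]}}

```text
time_s: 2.35
eef_pos: [0.5061, 0.0573, 0.0327]
tcp_rot: [-0.443, 0.551, -0.443, -0.551]
ft_force: [1.0, -0.1, 0.4]
width: 0.0469
```

```bash
python3 - <<'E'
from mv import *
from station import viewer
d2=viewer.get_image("scene");crop(d2["img"],215,150,100,75,8,"pics/s3.png")
show()
o,R=state()
for z in (0,.013,.03):
  for s in(-.5,.5): print(z,proj(d2,o["eef_pos"]+[0,0,z]+R[:,2]*s*(o["width"]+.014)))
E
```

```text
t 2.4 pos mm [506.5  57.2  33.1] toolx [ 0.002  0.001 -1.   ] zhead 102.38 F [ 1.  -0.2 -0.4] T [ 0.03  0.01 -0.06] w 47.0 q [-0.36  0.49  0.22  2.07 -0.19  0.6   1.78]
0 [[264.116678   233.07754515]]
0 [[245.14301072 225.23383879]]
0.013 [[264.01014757 229.75018495]]
0.013 [[244.90371553 221.90969351]]
0.03 [[263.86862876 225.32513001]]
0.03 [[244.58600979 217.49057535]]
```

View pics/s3.png

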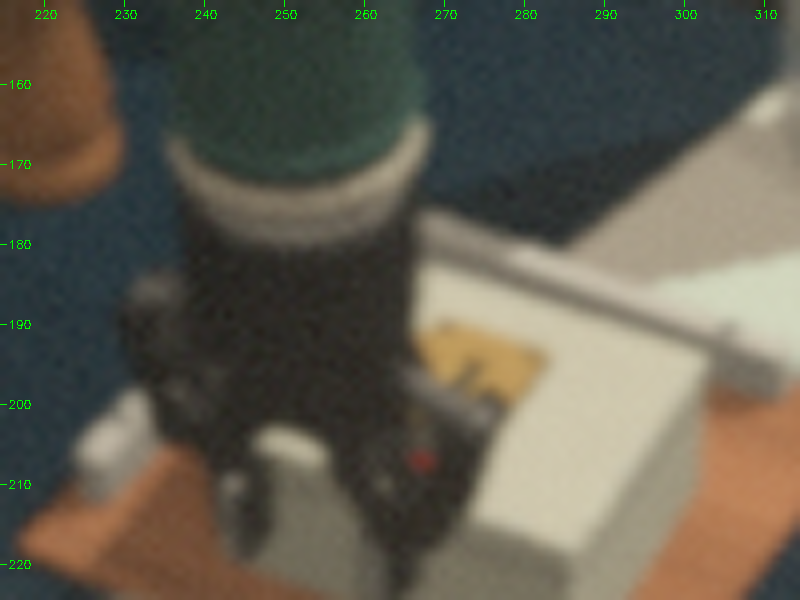

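Request:
{"method": "apply_moves", "body": {"plan": [{"xyz": [1,0,0],"rot": [0,0,0],"hand": -0.1},{"xyz": [1.7,0,0],"rot": [0,0,0],"hand": -0.1},{"xyz": [1.7,0,0],"rot": [0,0,0],"hand": -0.1}]}}

```text
time_s: 2.7
eef_pos: [0.5049, 0.0568, 0.0141]
tcp_rot: [0.443, -0.551, 0.444, 0.551]
ft_force: [-0.5, -0.3, -0.2]
width: 0.0469
```

```bash
python3 - <<'E'
from mv import *
from station import viewer
d2=viewer.get_image("scene");crop(d2["img"],205,165,100,75,8,"pics/s4.png")
show()
o,R=state()
for z in (0,.013,.03):
  for s in(-.5,.5): print(z,proj(d2,o["eef_pos"]+[0,0,z]+R[:,2]*s*(o["width"]+.014)))
E
```

```text
t 2.75 pos mm [505.1  56.8  14.4] toolx [-0.001 -0.    -1.   ] zhead 102.36 F [ 0.1  0.9 -0. ] T [ 0.01 -0.01 -0.01] w 47.2 q [-0.35  0.52  0.21  2.08 -0.2   0.56  1.79]
0 [[264.08979821 238.14110504]]
0 [[245.22139905 230.24755746]]
0.013 [[263.98394923 234.88233291]]
0.013 [[244.98453123 226.99037441]]
0.03 [[263.84334942 230.54899772]]
0.03 [[244.67007501 222.66075701]]
```

View pics/s4.png

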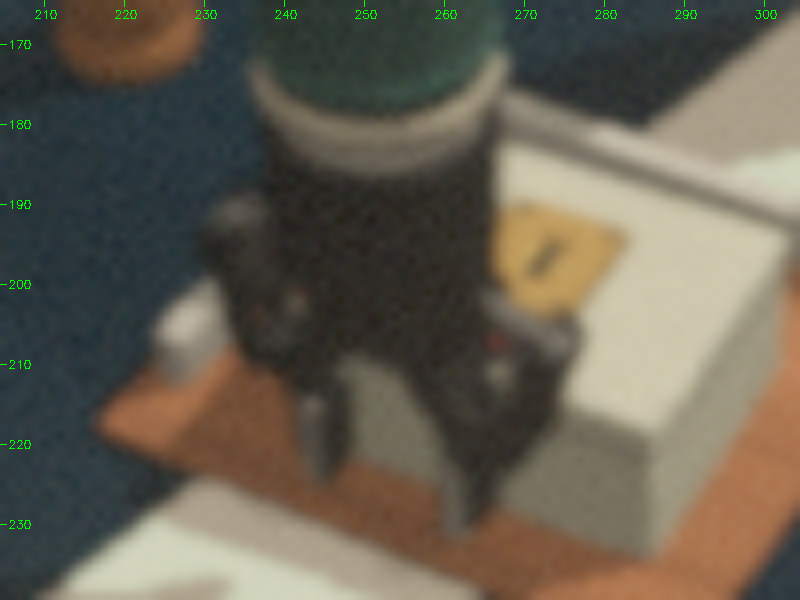

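Request:
{"method": "apply_moves", "body": {"plan": [{"xyz": [0,-1.5,0],"rot": [0,0,0],"hand": -0.1},{"xyz": [0,-2.5,0],"rot": [0,0,0],"hand": -0.1},{"xyz": [0,-3.5,0],"rot": [0,0,0],"hand": -0.1},{"xyz": [0,-4.5,0],"rot": [0,0,0],"hand": -0.1},{"xyz": [0,-5.5,0],"rot": [0,0,0],"hand": -0.1},{"xyz": [0,-6.3,0],"rot": [0,0,0],"hand": -0.1},{"xyz": [0,-7.0,0],"rot": [0,0,0],"hand": -0.1},{"xyz": [0,-7.5,0],"rot": [0,0,0],"hand": -0.1}]}}

```text
time_s: 3.55
eef_pos: [0.579, 0.0729, 0.0144]
tcp_rot: [0.443, -0.551, 0.443, 0.551]
ft_force: [-3.2, -0.9, -0.5]
width: 0.0472
```

```bash
python3 - <<'E'
from mv import *
from station import viewer
d2=viewer.get_image("scene");crop(d2["img"],205,165,100,75,8,"pics/s5.png")
d2=viewer.get_image("top");crop(d2["img"],220,135,100,75,8,"pics/t5.png")
show()
E
```

```text
t 3.65 pos mm [580.   73.2  14.7] toolx [ 0.002  0.    -1.   ] zhead 102.36 F [-0.4  0.7  0.1] T [ 0.06 -0.04 -0.04] w 46.9 q [-0.35  0.61  0.22  1.9  -0.21  0.65  1.78]
```

View pics/s5.png

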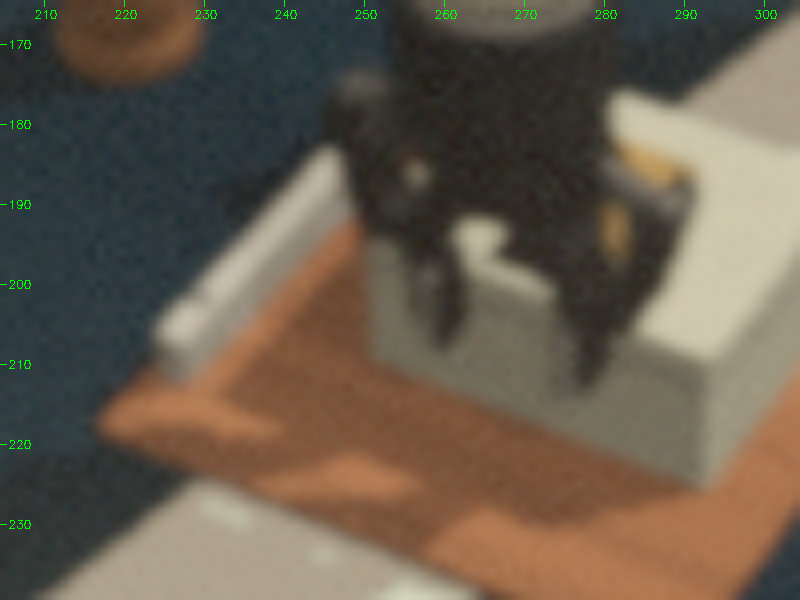

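View pics/t5.png

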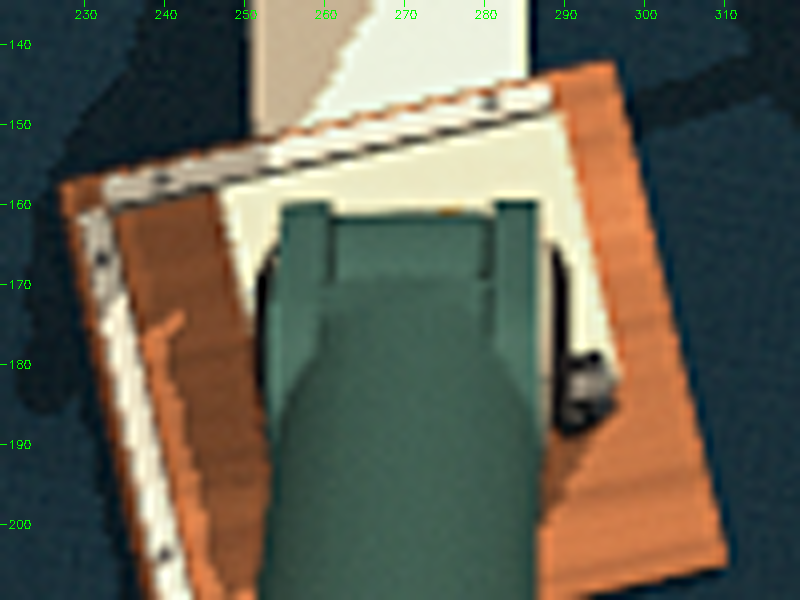

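Request:
{"method": "apply_moves", "body": {"plan": [{"xyz": [0,-0.3,0],"rot": [0,0,0],"hand": -0.1},{"xyz": [0,-0.6,0],"rot": [0,0,0],"hand": -0.1},{"xyz": [0,-0.9,0],"rot": [0,0,0],"hand": -0.1}]}}

```text
time_s: 3.95
eef_pos: [0.5869, 0.0746, 0.0148]
tcp_rot: [0.443, -0.55, 0.444, 0.551]
ft_force: [-5.1, -1.7, 2.1]
width: 0.047
```

```bash
python3 - <<'E'
from mv import *
show()
E
```

```text
t 3.95 pos mm [586.9  74.6  14.8] toolx [-0.001 -0.    -1.   ] zhead 102.34 F [-5.1 -1.7  2.1] T [-0.22  0.79  0.05] w 47.0 q [-0.35  0.62  0.22  1.88 -0.21  0.67  1.78]
```

Request:
{"method": "apply_moves", "body": {"plan": [{"xyz": [0,-0.3,0],"rot": [0,0,0],"hand": -0.1},{"xyz": [0,-0.6,0],"rot": [0,0,0],"hand": -0.1},{"xyz": [0,-0.6,0],"rot": [0,0,0],"hand": -0.1}]}}

```text
time_s: 4.25
eef_pos: [0.5911, 0.0755, 0.0145]
tcp_rot: [0.442, -0.55, 0.445, 0.552]
ft_force: [-10.9, -2.1, 6.7]
width: 0.0471
```

```bash
python3 - <<'E'
from mv import *
from station import viewer
show()
d2=viewer.get_image("top");crop(d2["img"],220,135,100,75,8,"pics/t6.png")
E
```

```text
t 4.25 pos mm [591.1  75.5  14.5] toolx [-0.005 -0.001 -1.   ] zhead 102.37 F [-10.9  -2.1   6.7] T [-0.32  1.84  0.12] w 47.1 q [-0.35  0.63  0.22  1.86 -0.21  0.68  1.78]
```

View pics/t6.png

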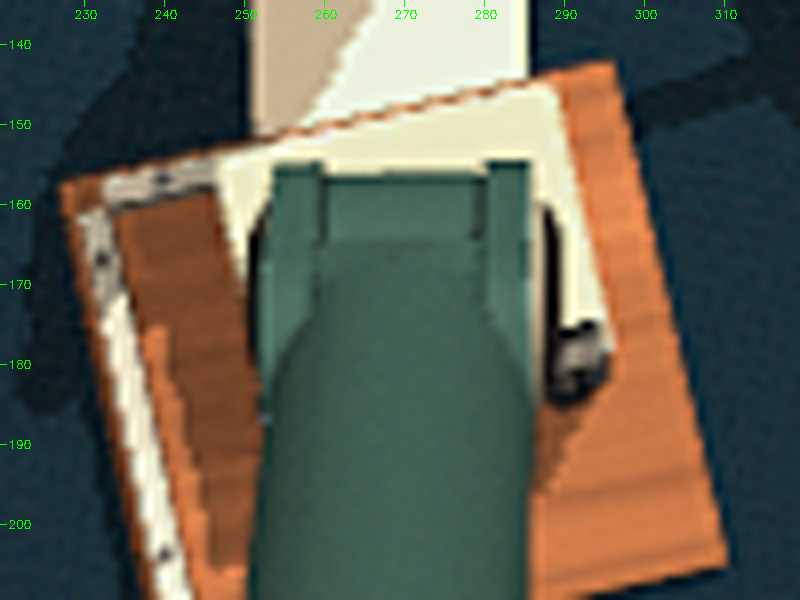

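Request:
{"method": "apply_moves", "body": {"plan": [{"xyz": [0,3,0],"rot": [0,0,0],"hand": -0.1},{"xyz": [-2,5,0],"rot": [8,0,0],"hand": -0.1},{"xyz": [-6,6,-1],"rot": [16,0,0],"hand": -0.1},{"xyz": [-10,4,-4],"rot": [24,0,0],"hand": -0.1},{"xyz": [-12,2,-7],"rot": [32,0,0],"hand": -0.1},{"xyz": [-12,-1,-10],"rot": [40,0,0],"hand": -0.1},{"xyz": [-12,-4,-11.5],"rot": [48,0,0],"hand": -0.1},{"xyz": [-12,-6.1,-11.5],"rot": [56,0,0],"hand": -0.1}]}}

```text
time_s: 5.1
eef_pos: [0.6815, -0.0265, 0.1362]
tcp_rot: [0.653, -0.277, 0.65, 0.274]
ft_force: [1.4, -0.4, 0.7]
width: 0.0471
```

```bash
python3 - <<'E'
from mv import *
from station import viewer
import pickle
show()
p=dock(30,-130)
delta([*p,.13],12.4);delta([*p,.014],12.4)
d2=viewer.get_image("top");crop(d2["img"],220,135,100,75,8,"pics/t7.png")
d2=viewer.get_image("scene");crop(d2["img"],205,150,120,90,6,"pics/s7.png")
E
```

```text
t 5.1 pos mm [681.5 -26.5 136.2] toolx [ 0.006 -0.002 -1.   ] zhead 45.85 F [ 1.4 -0.4  0.7] T [-0.04 -0.02  0.  ] w 47.1 q [-0.37  0.62  0.53  1.6  -0.35  1.    1.06]
xyz cm [ 0.62  0.68 -0.22] rot deg [33.45  0.24  0.29]
xyz cm [12.22  0.74 -0.25] rot deg [33.45  0.24  0.29]
```

View pics/t7.png

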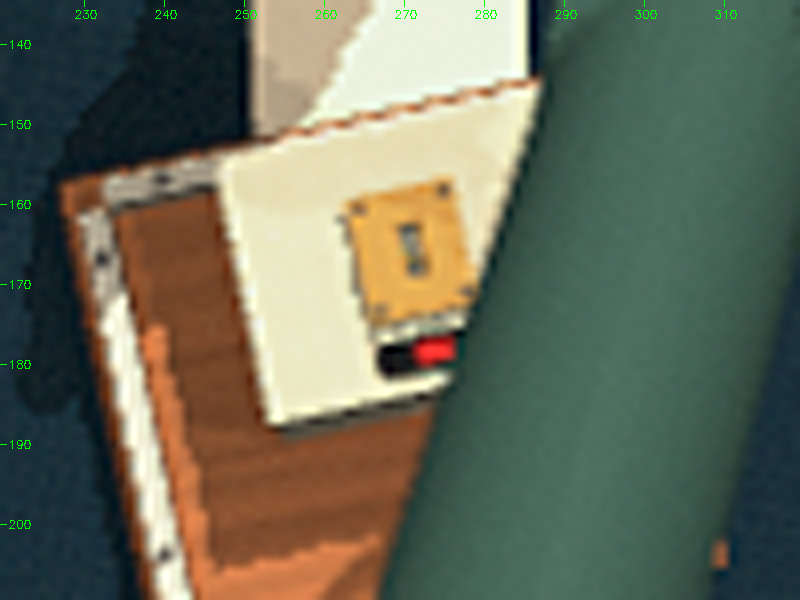

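View pics/s7.png

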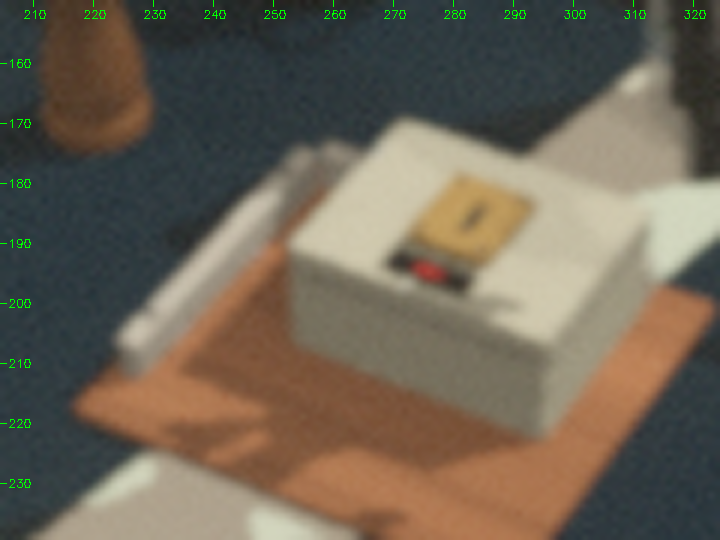

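```bash
cat >> fit.py <<'E'
def indock(p,dk=(.618,.0972,np.radians(12.4))):
    c,s=np.cos(dk[2]),np.sin(dk[2]); e=(p[0]-dk[0],p[1]-dk[1])
    print("   in dock mm",round((c*e[0]+s*e[1])*1000,1),round((-s*e[0]+c*e[1])*1000,1),"dyaw",round(np.degrees(p[2]-dk[2]),2))
E
python3 - <<'E'
from fit import *
import pickle
D=pickle.load(open("d0.pkl","rb"))
p=fit(D,"box",corners(.055,.07,.073),{"top":[(246.6,155.5),(287,144.9),None,(252.6,188)],"scene":[(271.7,169.2),(312.8,184.2),(295.8,207.8),(252.8,190.3)]},[.6,0,.2]);indock(p)
E
```

```text
box both [656.4  86.4] yaw 12.77 res 1.65
    top [657.2  89. ] yaw 13.38 res 1.11
    scene [654.9  83.7] yaw 12.17 res 0.83
   in dock mm 35.2 -18.8 dyaw 0.37
```

Request:
{"method": "apply_moves", "body": {"plan": [{"xyz": [0.5,0.7,-0.2],"rot": [8,0,0],"hand": -0.1},{"xyz": [1,0.7,-0.2],"rot": [16,0,0],"hand": -0.1},{"xyz": [3,0.7,-0.2],"rot": [24,0,0],"hand": -0.1},{"xyz": [6,0.7,-0.2],"rot": [32,0,0],"hand": -0.1},{"xyz": [10,0.7,-0.2],"rot": [33.4,0,0],"hand": -0.1},{"xyz": [12.2,0.7,-0.2],"rot": [33.4,0,0],"hand": -0.1},{"xyz": [12.2,0.7,-0.2],"rot": [33.4,0,0],"hand": -0.1}]}}

```text
time_s: 5.9
eef_pos: [0.6684, -0.019, 0.0094]
tcp_rot: [0.701, -0.081, 0.704, 0.081]
ft_force: [0.5, 0.2, -0.1]
width: 0.0471
```

```bash
python3 - <<'E'
from mv import *
show()
E
```

```text
t 5.9 pos mm [668.4 -19.    9.4] toolx [-0.005 -0.    -1.   ] zhead 13.11 F [ 0.5  0.2 -0.1] T [-0.03  0.03  0.02] w 47.1 q [-0.42  0.8   0.58  1.69 -0.55  0.83  0.64]
```

Request:
{"method": "apply_moves", "body": {"plan": [{"xyz": [-0.3,1,0],"rot": [0,0,0],"hand": -0.1},{"xyz": [-0.3,2,0],"rot": [0,0,0],"hand": -0.1},{"xyz": [-0.3,3,0],"rot": [0,0,0],"hand": -0.1},{"xyz": [-0.3,4,0],"rot": [0,0,0],"hand": -0.1},{"xyz": [-0.3,5,0],"rot": [0,0,0],"hand": -0.1},{"xyz": [-0.3,6,0],"rot": [0,0,0],"hand": -0.1},{"xyz": [-0.3,6.7,0],"rot": [0,0,0],"hand": -0.1}]}}

```text
time_s: 6.6
eef_pos: [0.6577, 0.0449, 0.0178]
tcp_rot: [0.704, -0.08, 0.701, 0.079]
ft_force: [1.2, -7.0, 4.1]
width: 0.0471
```

```bash
python3 - <<'E'
from mv import *
from station import viewer
show()
d2=viewer.get_image("scene");crop(d2["img"],205,150,120,90,6,"pics/s8.png")
E
```

```text
t 6.6 pos mm [657.7  44.9  17.8] toolx [ 0.004 -0.001 -1.   ] zhead 12.95 F [ 1.2 -7.   4.1] T [-1.06 -0.35 -0.1 ] w 47.1 q [-0.53  0.77  0.59  1.72 -0.55  0.82  0.54]
```

View pics/s8.png

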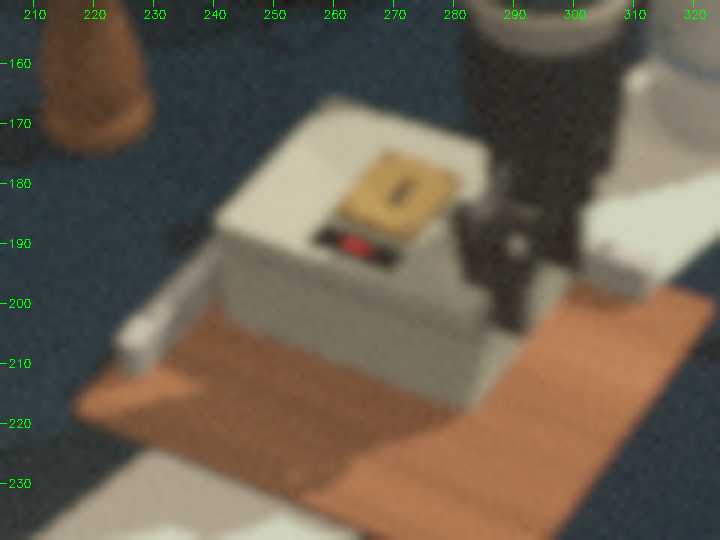

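Request:
{"method": "apply_moves", "body": {"plan": [{"xyz": [0,0.4,0],"rot": [0,0,0],"hand": -0.1},{"xyz": [0,0.7,0],"rot": [0,0,0],"hand": -0.1},{"xyz": [0,1.0,0],"rot": [0,0,0],"hand": -0.1},{"xyz": [0,1.0,0],"rot": [0,0,0],"hand": -0.1}]}}

```text
time_s: 7.05
eef_pos: [0.655, 0.0542, 0.017]
tcp_rot: [0.704, -0.08, 0.702, 0.079]
ft_force: [1.9, -4.1, 3.7]
width: 0.0471
```

```bash
python3 - <<'E'
from mv import *
show()
E
```

```text
t 7.05 pos mm [655.   54.2  17. ] toolx [ 0.003 -0.001 -1.   ] zhead 12.92 F [ 1.9 -4.1  3.7] T [-0.87 -0.34 -0.08] w 47.1 q [-0.54  0.77  0.59  1.73 -0.55  0.82  0.53]
```

Request:
{"method": "apply_moves", "body": {"plan": [{"xyz": [0,0.2,0],"rot": [0,0,0],"hand": -0.1},{"xyz": [0,0.5,0],"rot": [0,0,0],"hand": -0.1},{"xyz": [0,0.5,0],"rot": [0,0,0],"hand": -0.1}]}}

```text
time_s: 7.35
eef_pos: [0.654, 0.0542, 0.0171]
tcp_rot: [0.704, -0.081, 0.702, 0.076]
ft_force: [0.8, -12.4, 3.9]
width: 0.0469
```

```bash
python3 - <<'E'
from mv import *
from station import viewer
show()
d2=viewer.get_image("scene");crop(d2["img"],205,150,120,90,6,"pics/s9.png")
E
```

```text
t 7.35 pos mm [654.   54.2  17.1] toolx [ 0.004 -0.006 -1.   ] zhead 12.7 F [  0.8 -12.4   3.9] T [-2.46 -0.45 -0.37] w 46.9 q [-0.55  0.77  0.59  1.73 -0.55  0.81  0.52]
```

View pics/s9.png

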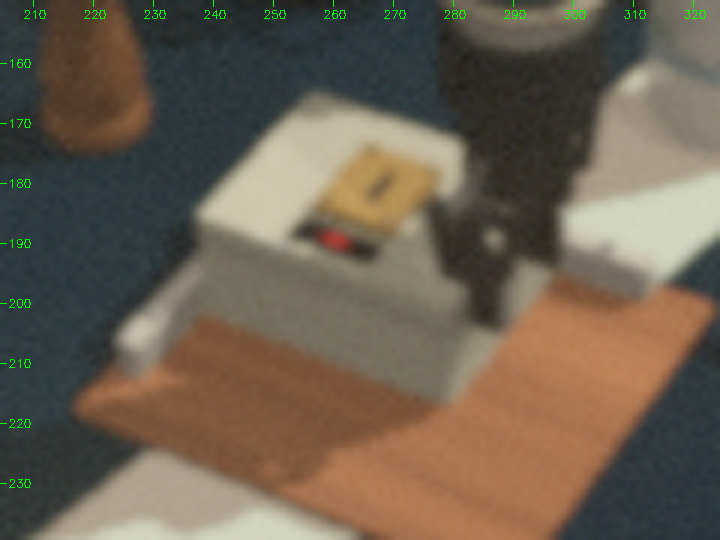

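Request:
{"method": "apply_moves", "body": {"plan": [{"xyz": [0,0.4,0],"rot": [0,0,0],"hand": -0.1},{"xyz": [0,0.4,0],"rot": [0,0,0],"hand": -0.1},{"xyz": [0,-2,0],"rot": [0,0,0],"hand": -0.1},{"xyz": [-2,-5,0],"rot": [0,0,0],"hand": -0.1},{"xyz": [-6,-8,0],"rot": [-8,0,0],"hand": -0.1},{"xyz": [-10,-12,-2],"rot": [-16,0,0],"hand": -0.1},{"xyz": [-12,-15,-6],"rot": [-24,0,0],"hand": -0.1},{"xyz": [-12,-15,-10],"rot": [-32,0,0],"hand": -0.1}]}}

```text
time_s: 8.2
eef_pos: [0.591, -0.1117, 0.1389]
tcp_rot: [0.655, -0.273, 0.651, 0.27]
ft_force: [-0.8, -1.4, 0.0]
width: 0.0473
```

```bash
python3 - <<'E'
from mv import *
from station import viewer
show()
d2=viewer.get_image("top");crop(d2["img"],220,135,100,75,8,"pics/t10.png")
d2=viewer.get_image("scene");crop(d2["img"],205,150,100,75,8,"pics/s10.png")
E
```

```text
t 8.2 pos mm [ 591.  -111.7  138.9] toolx [ 0.007 -0.002 -1.   ] zhead 45.18 F [-0.8 -1.4  0. ] T [-0.05  0.01 -0.04] w 47.3 q [-0.29  0.49  0.55  1.82 -0.32  0.92  1.2 ]
```

View pics/t10.png

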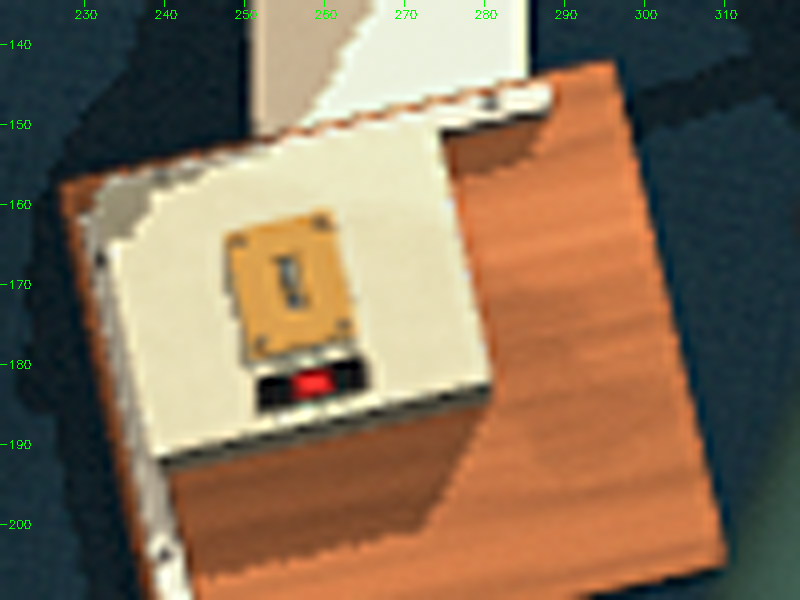

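View pics/s10.png

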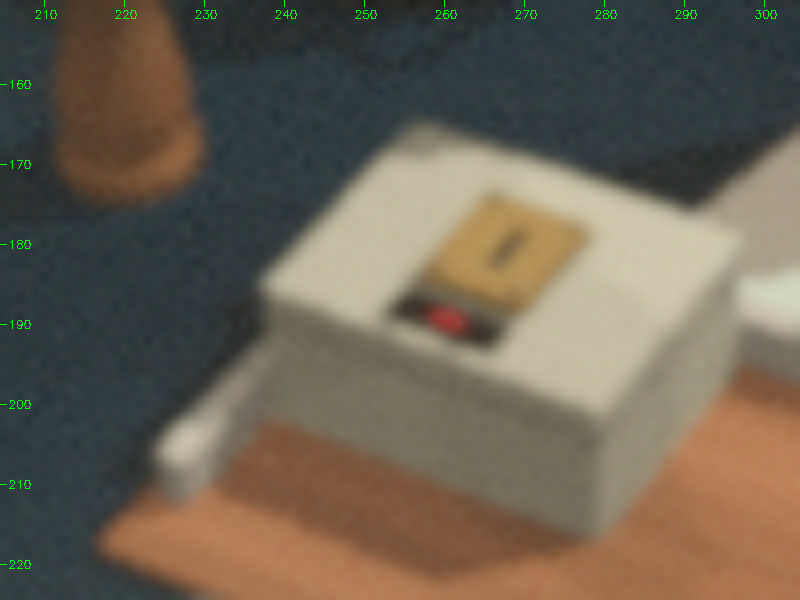

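```bash
python3 - <<'E'
from fit import *
import pickle
D=pickle.load(open("d0.pkl","rb"))
t=lambda x,y:(x/8+219.5,y/8+134.5)
s=lambda x,y:(x/8+204.5,y/8+149.5)
p=fit(D,"box",corners(.055,.07,.073),{"top":[None,t(442,128),t(492,385),t(160,460)],"scene":[s(420,120),s(742,240),s(600,418),s(260,288)]},[.6,0,.2]);indock(p)
p=fit(D,"plate",corners(.026,.022,.08),{"top":[t(224,240),t(330,210),t(355,340),t(250,357)],"scene":[s(493,192),s(588,235),s(515,312),s(425,275)]},[.6,0,.2]);indock(p)
print("slot top",back(D["top"],[t(290,282)],.08),"slot scene",back(D["scene"],[s(510,248)],.08))
c,sn=np.cos(np.radians(12.4)),np.sin(np.radians(12.4))
print("pred key", .618+.035*c-.03*sn,.0972+.035*sn+.03*c)
E
```

```text
box both [642.2 132.8] yaw 12.17 res 0.69
    top [642.8 132.7] yaw 11.93 res 0.67
    scene [641.7 132.6] yaw 12.27 res 0.56
   in dock mm 31.2 29.5 dyaw -0.23
plate both [642.7 133.8] yaw 11.5 res 1.34
    top [643.7 135.8] yaw 12.11 res 0.53
    scene [640.2 130.6] yaw 10.77 res 1.17
   in dock mm 32.0 30.5 dyaw -0.9
slot top [[0.64557744 0.13569644 0.08      ]] slot scene [[0.64331181 0.13113517 0.08      ]]
pred key 0.645741469926684 0.13401590480087225
```

```bash
python3 - <<'E'
from mv import *
p=dock(-85,30);print(p)
delta([*p,.135],102.4)
E
```

```text
[0.5285408  0.10824767]
xyz cm [ 0.23 19.45 11.63] rot deg [-57.75   0.07  -0.27]
```

Request:
{"method": "apply_moves", "body": {"plan": [{"xyz": [0,3,2],"rot": [-8,0,0],"hand": -0.1},{"xyz": [0,6.5,4],"rot": [-16,0,0],"hand": -0.1},{"xyz": [0,10,6],"rot": [-24,0,0],"hand": -0.1},{"xyz": [0,13,8],"rot": [-32,0,0],"hand": -0.1},{"xyz": [0,16.5,10],"rot": [-40,0,0],"hand": -0.1},{"xyz": [0,19.5,11.6],"rot": [-48,0,0],"hand": -0.1},{"xyz": [3,19.5,11.6],"rot": [-56,0,0],"hand": -0.1},{"xyz": [7,19.5,11.6],"rot": [-57.8,0,0],"hand": -0.1}]}}

```text
time_s: 9.1
eef_pos: [0.5341, 0.1158, 0.0669]
tcp_rot: [-0.441, 0.554, -0.437, -0.554]
ft_force: [0.5, -0.3, -0.6]
width: 0.0471
```

```bash
python3 - <<'E'
from mv import *
show()
p=dock(-85,30)
delta([*p,.018],102.4)
E
```

```text
t 9.1 pos mm [534.1 115.8  66.9] toolx [ 0.004  0.004 -1.   ] zhead 103.21 F [ 0.5 -0.3 -0.6] T [-0.01 -0.04 -0.01] w 47.1 q [-0.48  0.48  0.25  1.98 -0.18  0.7   1.69]
xyz cm [ 4.88  0.74 -0.62] rot deg [0.81 0.17 0.26]
```

Request:
{"method": "apply_moves", "body": {"plan": [{"xyz": [3,0,0],"rot": [0,0,0],"hand": -0.1},{"xyz": [5,-0.5,0],"rot": [0,0,0],"hand": -0.1},{"xyz": [5,-1.5,0],"rot": [0,0,0],"hand": -0.1},{"xyz": [5,-2.5,0],"rot": [0,0,0],"hand": -0.1},{"xyz": [5,-3.5,0],"rot": [0,0,0],"hand": -0.1},{"xyz": [5,-4.3,0],"rot": [0,0,0],"hand": -0.1},{"xyz": [5,-4.7,0],"rot": [0,0,0],"hand": -0.1},{"xyz": [5,-4.7,0],"rot": [0,0,0],"hand": -0.1}]}}

```text
time_s: 9.9
eef_pos: [0.5793, 0.1218, 0.0163]
tcp_rot: [0.441, -0.552, 0.441, 0.552]
ft_force: [-1.9, -1.1, 1.5]
width: 0.047
```

```bash
python3 - <<'E'
from mv import *
from fit import indock
show()
o,_=state(); indock([*o["eef_pos"][:2],0])
E
```

```text
t 9.9 pos mm [579.3 121.8  16.3] toolx [-0.  0. -1.] zhead 102.74 F [-1.9 -1.1  1.5] T [-0.1   0.23 -0.01] w 47.0 q [-0.44  0.62  0.23  1.88 -0.22  0.67  1.72]
   in dock mm -32.6 32.3 dyaw -12.4
```

Request:
{"method": "apply_moves", "body": {"plan": [{"xyz": [0,-0.3,0],"rot": [0,0,0],"hand": -0.1},{"xyz": [0,-0.6,0],"rot": [0,0,0],"hand": -0.1},{"xyz": [0,-0.6,0],"rot": [0,0,0],"hand": -0.1}]}}

```text
time_s: 10.2
eef_pos: [0.5806, 0.1221, 0.0154]
tcp_rot: [0.439, -0.55, 0.444, 0.554]
ft_force: [-11.3, -1.9, 7.2]
width: 0.0473
```

```bash
python3 - <<'E'
from mv import *
from fit import indock
show()
o,_=state(); indock([*o["eef_pos"][:2],0])
E
```

```text
t 10.2 pos mm [580.6 122.1  15.4] toolx [-0.009 -0.001 -1.   ] zhead 102.7 F [-11.3  -1.9   7.2] T [-0.62  2.15 -0.26] w 47.3 q [-0.44  0.63  0.23  1.87 -0.22  0.68  1.71]
   in dock mm -31.2 32.4 dyaw -12.4
```

Request:
{"method": "apply_moves", "body": {"plan": [{"xyz": [0,3,0],"rot": [0,0,0],"hand": -0.1},{"xyz": [-2,6,-1],"rot": [0,0,0],"hand": -1},{"xyz": [-6,7,-5],"rot": [0,0,0],"hand": -1},{"xyz": [-10,8,-9.5],"rot": [3,0,0],"hand": -1},{"xyz": [-13,9,-14],"rot": [6,0,0],"hand": -1},{"xyz": [-13,10,-18.5],"rot": [10,0,0],"hand": -1},{"xyz": [-13,11,-23],"rot": [14,0,0],"hand": -1},{"xyz": [-13,11,-27.5],"rot": [18,0,0],"hand": -1}]}}

```text
time_s: 11.0
eef_pos: [0.5372, -0.1642, 0.1473]
tcp_rot: [0.524, -0.477, 0.522, 0.475]
ft_force: [1.1, 1.3, -0.1]
width: 0.0852
```

```bash
python3 - <<'E'
from mv import *
from station import viewer
show()
d=viewer.get_image("top");s=viewer.get_image("scene")
crop(d["img"],345,205,50,45,12,"pics/t11.png")
crop(s["img"],295,275,60,45,12,"pics/s11.png")
crop(d["img"],220,135,100,75,8,"pics/t11b.png")
print(back(s,[(325.8,290),(335,284.5)],.08))
delta([.457,-.2355,.15],79.4)
E
```

```text
t 11.0 pos mm [ 537.2 -164.2  147.3] toolx [ 0.003  0.    -1.   ] zhead 84.59 F [ 1.1  1.3 -0.1] T [-0.   -0.03  0.01] w 85.2 q [-0.1   0.4   0.43  1.9  -0.21  0.89  1.91]
[[ 0.4433722  -0.23197991  0.08      ]
 [ 0.46997095 -0.23839556  0.08      ]]
xyz cm [-0.28  7.33 -7.25] rot deg [ 4.67 -0.26  0.27]
```

View pics/t11b.png

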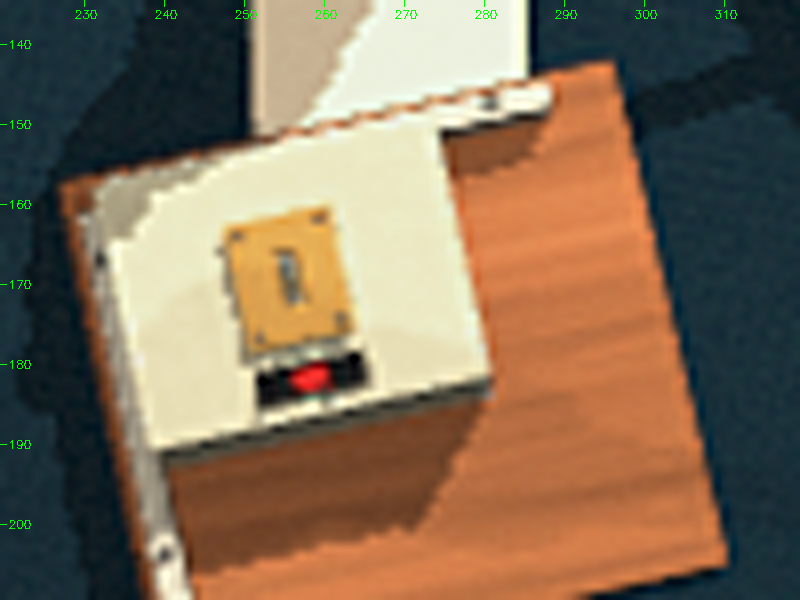

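View pics/s11.png

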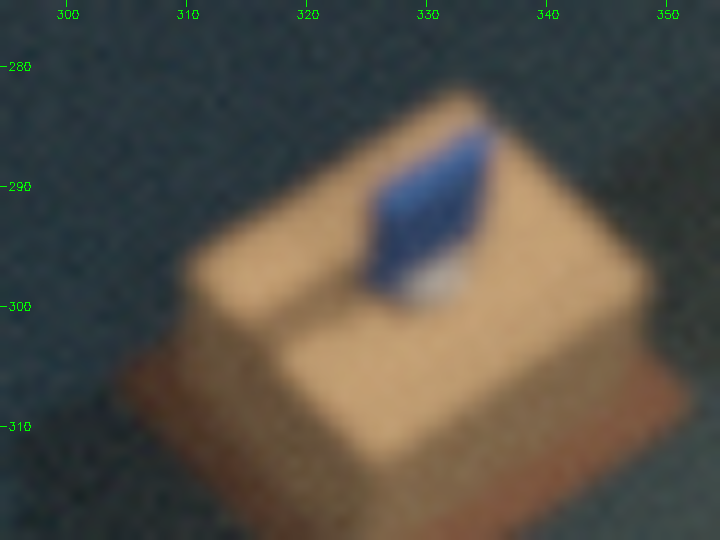

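View pics/t11.png

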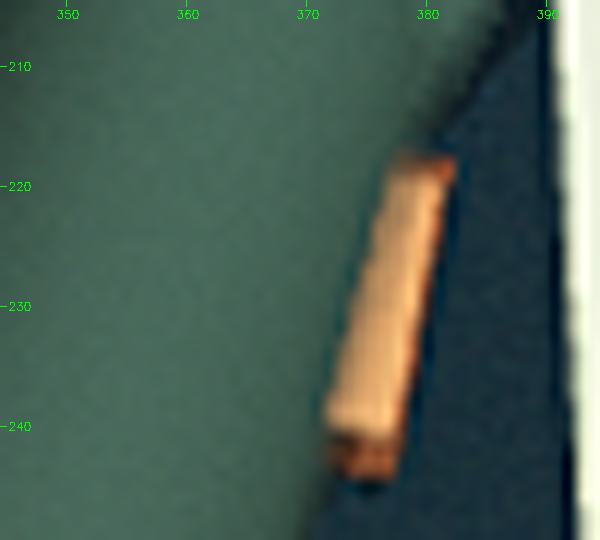

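Request:
{"method": "apply_moves", "body": {"plan": [{"xyz": [0,3.5,-3.5],"rot": [3,0,0],"hand": -1},{"xyz": [0,7.3,-7.2],"rot": [5.2,0,0],"hand": -1},{"xyz": [0,7.3,-7.2],"rot": [5.2,0,0],"hand": -1},{"xyz": [0,7.3,-7.2],"rot": [5.2,0,0],"hand": -1},{"xyz": [0,7.3,-7.2],"rot": [5.2,0,0],"hand": -1}]}}

```text
time_s: 11.6
eef_pos: [0.4591, -0.2263, 0.146]
tcp_rot: [0.543, -0.453, 0.543, 0.453]
ft_force: [0.2, 0.8, 1.3]
width: 0.0855
```

```bash
python3 - <<'E'
from mv import *
show()
delta([.457,-.235,.049],79)
E
```

```text
t 11.6 pos mm [ 459.1 -226.3  146. ] toolx [ 0.001  0.    -1.   ] zhead 79.66 F [0.2 0.8 1.3] T [ 0.08 -0.04 -0.05] w 85.5 q [-0.01  0.32  0.48  2.02 -0.2   0.85  1.97]
xyz cm [ 9.7   0.07 -0.9 ] rot deg [0.66 0.03 0.08]
```

Request:
{"method": "apply_moves", "body": {"plan": [{"xyz": [2.5,0.1,-0.9],"rot": [0.7,0,0],"hand": -1},{"xyz": [5,0.1,-0.9],"rot": [0.7,0,0],"hand": -1},{"xyz": [5,0.1,-0.9],"rot": [0.7,0,0],"hand": -1}]}}

```text
time_s: 11.9
eef_pos: [0.4544, -0.2337, 0.0931]
tcp_rot: [0.545, -0.448, 0.546, 0.452]
ft_force: [0.4, -0.3, 0.7]
width: 0.0853
```

```bash
python3 - <<'E'
from mv import *
from station import viewer
s=viewer.get_image("scene")
crop(s["img"],280,240,80,70,8,"pics/s12.png")
show()
delta([.457,-.235,.049],79)
E
```

```text
t 11.95 pos mm [ 455.3 -234.4   94.6] toolx [-0.003  0.001 -1.   ] zhead 79.0 F [-0.4  0.7 -0.4] T [-0.03 -0.03  0.03] w 85.3 q [ 0.04  0.41  0.46  2.05 -0.26  0.75  2.03]
xyz cm [ 4.56 -0.19 -0.03] rot deg [-0.    0.03 -0.17]
```

View pics/s12.png

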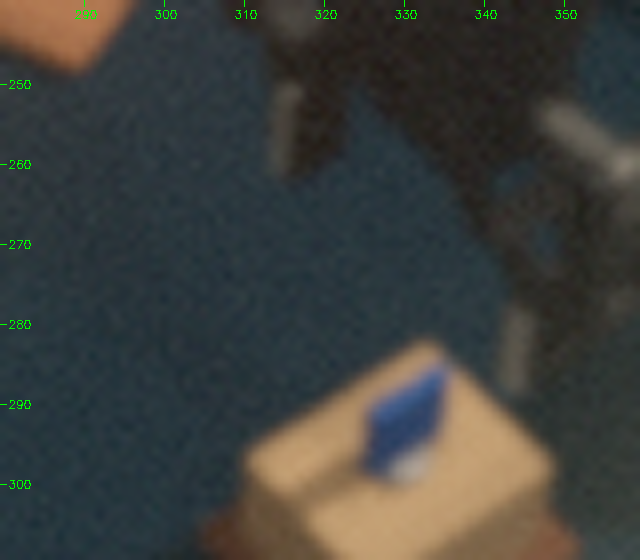

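```bash
python3 - <<'E'
from mv import *
import pickle
D=pickle.load(open("d0.pkl","rb"))
o,R=state()
for z in(0,.013,.02,.03,.04): print(z,[proj(D["scene"],o["eef_pos"]+[0,0,z]+R[:,2]*s)[0].round(1) for s in(-.049,0,.049)])
E
```

```text
0 [array([345.1, 297.6]), array([330.3, 283.5]), array([316.3, 270.2])]
0.013 [array([345.7, 294.1]), array([330.7, 280. ]), array([316.6, 266.6])]
0.02 [array([346. , 292.2]), array([331. , 278.1]), array([316.8, 264.7])]
0.03 [array([346.5, 289.4]), array([331.4, 275.3]), array([317. , 261.9])]
0.04 [array([346.9, 286.7]), array([331.7, 272.5]), array([317.3, 259.1])]
```

Request:
{"method": "apply_moves", "body": {"plan": [{"xyz": [2.5,-0.2,0],"rot": [0,0,0],"hand": -1},{"xyz": [4.8,-0.2,0],"rot": [0,0,0],"hand": -1},{"xyz": [4.8,-0.2,0],"rot": [0,0,0],"hand": -0.1},{"xyz": [4.8,-0.2,0],"rot": [0,0,0],"hand": 0.2},{"xyz": [4.8,-0.2,0],"rot": [0,0,0],"hand": 0.35},{"xyz": [4.8,-0.2,0],"rot": [0,0,0],"hand": 0.35}]}}

```text
time_s: 12.55
eef_pos: [0.4583, -0.2366, 0.0491]
tcp_rot: [0.547, -0.45, 0.546, 0.448]
ft_force: [0.3, -0.4, -0.2]
width: 0.0285
```

```bash
python3 - <<'E'
from mv import *
from station import viewer
s=viewer.get_image("scene")
crop(s["img"],290,255,70,60,9,"pics/s13.png")
show()
delta([.457,-.235,.046],79)
o,R=state()
for z in(0,.013,.02,.03,.04): print(z,[proj(s,o["eef_pos"]+[0,0,z]+R[:,2]*k)[0].round(1) for k in(-o["width"]/2,0,o["width"]/2)])
E
```

```text
t 12.6 pos mm [ 458.1 -236.6   48.9] toolx [ 0.002 -0.001 -1.   ] zhead 78.87 F [-0.5 -0.3  0.2] T [-0.05 -0.    0.03] w 28.1 q [ 0.07  0.49  0.42  2.06 -0.32  0.65  2.08]
xyz cm [0.29 0.14 0.13] rot deg [-0.13 -0.01  0.12]
0 [array([334.2, 299.1]), array([330.2, 295.2]), array([326.3, 291.3])]
0.013 [array([334.7, 295.8]), array([330.7, 291.9]), array([326.7, 288. ])]
0.02 [array([335., 294.]), array([330.9, 290.1]), array([326.9, 286.2])]
0.03 [array([335.3, 291.4]), array([331.2, 287.5]), array([327.2, 283.6])]
0.04 [array([335.7, 288.8]), array([331.6, 284.8]), array([327.5, 280.9])]
```

View pics/s13.png

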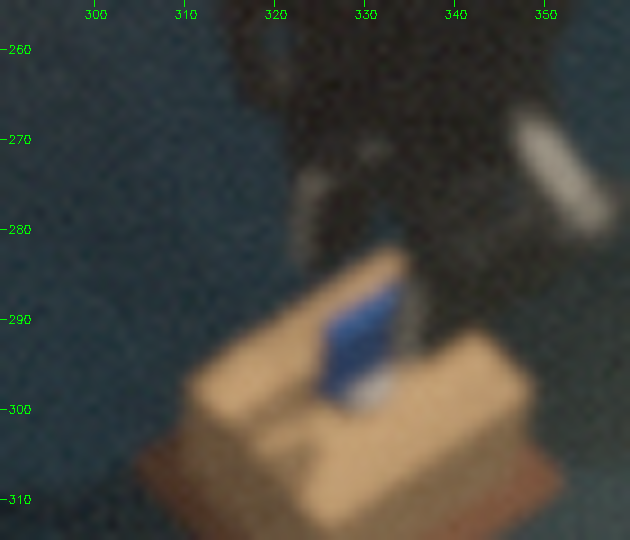

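Request:
{"method": "apply_moves", "body": {"plan": [{"xyz": [0.3,0.1,0.1],"rot": [0,0,0],"hand": 0.35},{"xyz": [0.3,0.1,0.1],"rot": [0,0,0],"hand": 0.5},{"xyz": [0.3,0.1,0.1],"rot": [0,0,0],"hand": 1},{"xyz": [0.3,0.1,0.1],"rot": [0,0,0],"hand": 1},{"xyz": [0.3,0.1,0.1],"rot": [0,0,0],"hand": 1},{"xyz": [0.3,0.1,0.1],"rot": [0,0,0],"hand": 1}], "grip_force": 60}}

```text
time_s: 13.2
eef_pos: [0.4564, -0.2353, 0.0448]
tcp_rot: [0.546, -0.449, 0.546, 0.449]
ft_force: [-0.8, -0.4, 2.2]
width: 0.0056
```

```bash
python3 - <<'E'
from mv import *
from station import viewer
s=viewer.get_image("scene")
crop(s["img"],290,255,70,60,9,"pics/s14.png")
show()
E
```

```text
t 13.25 pos mm [ 456.4 -235.3   44.8] toolx [ 0. -0. -1.] zhead 78.85 F [-1.  -0.1  2.6] T [0.01 0.2  0.03] w 5.9 q [ 0.08  0.49  0.41  2.07 -0.32  0.64  2.08]
```

View pics/s14.png

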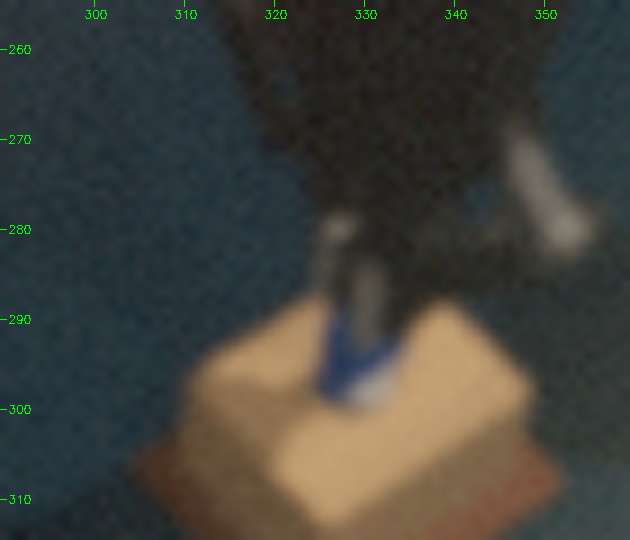

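Request:
{"method": "apply_moves", "body": {"plan": [{"xyz": [-0.5,0,0],"rot": [0,0,0],"hand": 1},{"xyz": [-1.5,0,0],"rot": [0,0,0],"hand": 1},{"xyz": [-3,0,0],"rot": [0,0,0],"hand": 1},{"xyz": [-5,0,0],"rot": [0,0,0],"hand": 1},{"xyz": [-8,0,0],"rot": [0,0,0],"hand": 1},{"xyz": [-11.5,0,0],"rot": [0,0,0],"hand": 1},{"xyz": [-12,0,0],"rot": [0,0,0],"hand": 1},{"xyz": [-12,0,0],"rot": [0,0,0],"hand": 1}]}}

```text
time_s: 14.05
eef_pos: [0.4573, -0.2353, 0.1663]
tcp_rot: [0.547, -0.45, 0.545, 0.448]
ft_force: [-0.1, 0.5, -0.8]
width: 0.0053
```

```bash
python3 - <<'E'
from mv import *
from station import viewer
s=viewer.get_image("scene")
crop(s["img"],290,215,90,75,8,"pics/s15.png")
show()
delta([.6455,.1345,.165],102.4)
E
```

```text
t 14.1 pos mm [ 456.4 -234.9  165. ] toolx [ 0.001  0.    -1.   ] zhead 78.87 F [-0.1 -0.2 -0.4] T [-0.01 -0.04 -0.  ] w 5.9 q [-0.01  0.3   0.51  2.   -0.18  0.89  1.97]
xyz cm [ 2.000e-02 -1.143e+01  3.989e+01] rot deg [-2.353e+01  2.000e-02  4.000e-02]
```

View pics/s15.png

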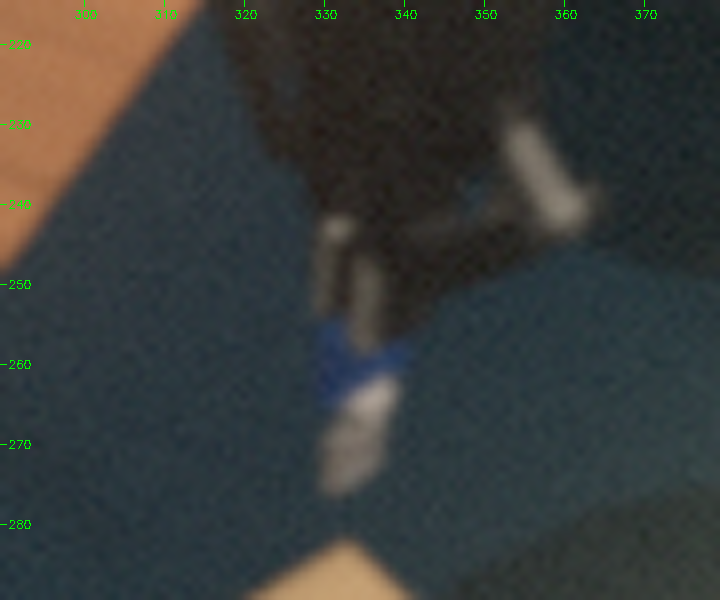

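```bash
python3 - <<'E'
from mv import *
import pickle
D=pickle.load(open("d0.pkl","rb"))
print(back(D["scene"],[(329.5,276),(337.6,272)],.128))
print(back(D["scene"],[(329.8,265.1),(340.4,257.6)],.168))
E
```

```text
[[ 0.4486871  -0.23389578  0.128     ]
 [ 0.4697777  -0.2406492   0.128     ]]
[[ 0.44560881 -0.23315987  0.168     ]
 [ 0.47800345 -0.23775394  0.168     ]]
```

Request:
{"method": "apply_moves", "body": {"plan": [{"xyz": [0,-1.4,5],"rot": [-3,0,0],"hand": 1},{"xyz": [0,-2.8,9.8],"rot": [-6,0,0],"hand": 1},{"xyz": [0,-4.2,14.6],"rot": [-9,0,0],"hand": 1},{"xyz": [0,-5.6,19.4],"rot": [-12,0,0],"hand": 1},{"xyz": [0,-7,24.2],"rot": [-15,0,0],"hand": 1},{"xyz": [0,-8.4,29],"rot": [-18,0,0],"hand": 1},{"xyz": [0,-9.8,33.8],"rot": [-21,0,0],"hand": 1},{"xyz": [0,-10.5,37],"rot": [-23.5,0,0],"hand": 1}]}}

```text
time_s: 14.9
eef_pos: [0.6308, 0.1116, 0.1625]
tcp_rot: [0.441, -0.551, 0.442, 0.553]
ft_force: [0.6, -0.9, -0.4]
width: 0.0055
```

```bash
python3 - <<'E'
from mv import *
show()
delta([.6455,.1345,.165],102.4)
E
```

```text
t 14.9 pos mm [630.8 111.6 162.5] toolx [-0.003  0.001 -1.   ] zhead 102.65 F [ 0.6 -0.9 -0.4] T [-0.04 -0.03  0.09] w 5.5 q [-0.43  0.5   0.28  1.68 -0.16  0.99  1.7 ]
xyz cm [-0.26 -1.93  1.91] rot deg [ 0.25  0.07 -0.15]
```

Request:
{"method": "apply_moves", "body": {"plan": [{"xyz": [0.5,-1.8,1.9],"rot": [0,0,0],"hand": 1},{"xyz": [1,-1.8,2.1],"rot": [0,0,0],"hand": 1},{"xyz": [1,-1.8,2.1],"rot": [0,0,0],"hand": 1},{"xyz": [1,-1.8,2.1],"rot": [0,0,0],"hand": 1},{"xyz": [1,-1.8,2.1],"rot": [0,0,0],"hand": 1}]}}

```text
time_s: 15.4
eef_pos: [0.6438, 0.13, 0.1547]
tcp_rot: [-0.444, 0.55, -0.444, -0.55]
ft_force: [-0.0, -0.1, -0.2]
width: 0.0056
```

```bash
python3 - <<'E'
from mv import *
from station import viewer
show()
delta([.6445,.1343,.150],102.4)
s=viewer.get_image("scene")
crop(s["img"],215,130,100,75,8,"pics/s16.png")
show()
E
```

```text
t 15.4 pos mm [643.8 130.  154.7] toolx [-0.    -0.001 -1.   ] zhead 102.22 F [-0.  -0.1 -0.2] T [ 0.03 -0.02 -0.02] w 5.6 q [-0.45  0.53  0.28  1.64 -0.17  0.99  1.67]
xyz cm [ 0.47 -0.16  0.41] rot deg [-0.18 -0.04 -0.03]
t 15.45 pos mm [643.9 130.2 155. ] toolx [ 0. -0. -1.] zhead 102.23 F [-0.3  0.9 -0.8] T [-0.02  0.01  0.03] w 5.4 q [-0.45  0.53  0.28  1.64 -0.17  0.99  1.67]
```

View pics/s16.png

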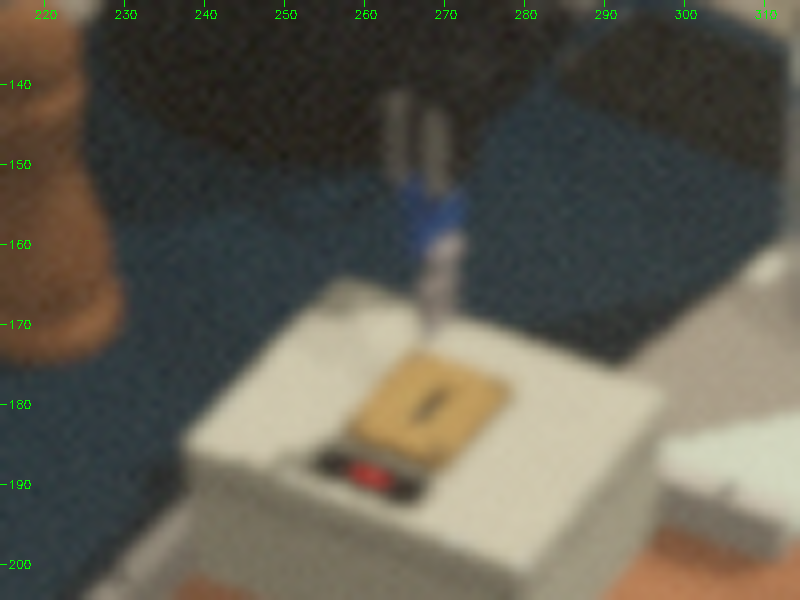

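```bash
python3 - <<'E'
from mv import *
import pickle
D=pickle.load(open("d0.pkl","rb"))
a=back(D["scene"],[(268.5,171.75)],.1175)[0];b=back(D["scene"],[(268.5,180.1)],.08)[0]
print(a,b,(b-a)*1000, "-> TCP", np.array([.6439,.1302])+(b-a)[:2])
E
```

```text
[0.63968532 0.12603222 0.1175    ] [0.64513302 0.13182117 0.08      ] [  5.44769768   5.78895662 -37.5       ] -> TCP [0.6493477  0.13598896]
```

Request:
{"method": "apply_moves", "body": {"plan": [{"xyz": [1,-0.2,0.4],"rot": [0,0,0],"hand": 1},{"xyz": [2,-0.2,0.4],"rot": [0,0,0],"hand": 1},{"xyz": [2.8,-0.2,0.4],"rot": [0,0,0],"hand": 1},{"xyz": [2.8,-0.2,0.4],"rot": [0,0,0],"hand": 1},{"xyz": [2.8,-0.2,0.4],"rot": [0,0,0],"hand": 1}]}}

```text
time_s: 15.95
eef_pos: [0.645, 0.1361, 0.1262]
tcp_rot: [0.443, -0.551, 0.444, 0.551]
ft_force: [-0.3, 0.5, -0.5]
width: 0.0054
```

```bash
python3 - <<'E'
from mv import *
from station import viewer
s=viewer.get_image("scene")
crop(s["img"],235,145,60,48,13,"pics/s17.png",5)
show()
s=viewer.get_image("top")
crop(s["img"],220,135,80,60,8,"pics/t17.png")
E
```

```text
t 16.0 pos mm [645.3 136.2 126.7] toolx [ 0. -0. -1.] zhead 102.35 F [-0.7 -0.2 -0.5] T [-0.04 -0.04  0.03] w 5.2 q [-0.45  0.57  0.27  1.65 -0.18  0.95  1.67]
```

View pics/s17.png

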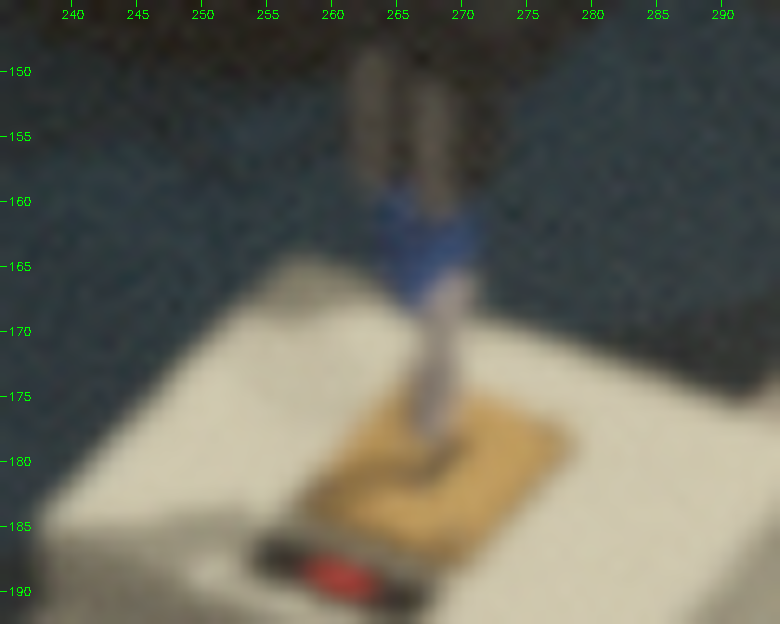

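View pics/t17.png

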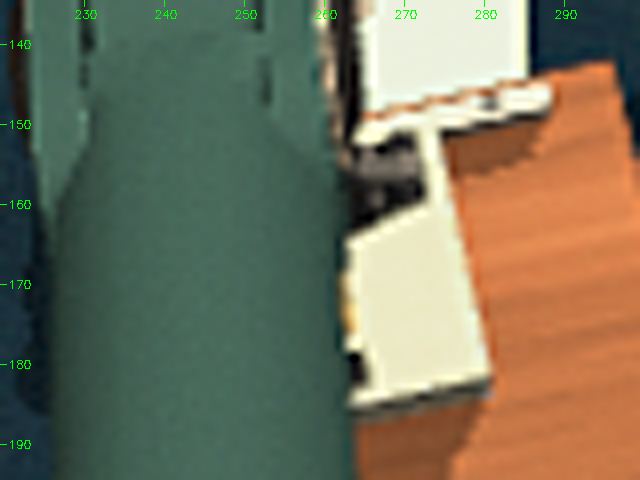

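Request:
{"method": "apply_moves", "body": {"plan": [{"xyz": [0,0,-0.2],"rot": [0,0,0],"hand": 1},{"xyz": [0.5,0,-0.2],"rot": [0,0,0],"hand": 1},{"xyz": [0.9,0,-0.2],"rot": [0,0,0],"hand": 1},{"xyz": [1.2,0,-0.2],"rot": [0,0,0],"hand": 1},{"xyz": [1.4,0,-0.2],"rot": [0,0,0],"hand": 1},{"xyz": [1.4,0,-0.2],"rot": [0,0,0],"hand": 1}]}}

```text
time_s: 16.65
eef_pos: [0.6453, 0.1347, 0.1123]
tcp_rot: [0.443, -0.551, 0.443, 0.551]
ft_force: [0.2, 0.1, -0.6]
width: 0.0056
```

```bash
python3 - <<'E'
from mv import *
from station import viewer
show()
s=viewer.get_image("scene")
crop(s["img"],235,145,60,48,13,"pics/s18.png",5)
E
```

```text
t 16.65 pos mm [645.3 134.7 112.3] toolx [-0.001  0.    -1.   ] zhead 102.37 F [ 0.2  0.1 -0.6] T [0.16 0.08 0.01] w 5.6 q [-0.45  0.58  0.27  1.66 -0.18  0.92  1.68]
```

View pics/s18.png

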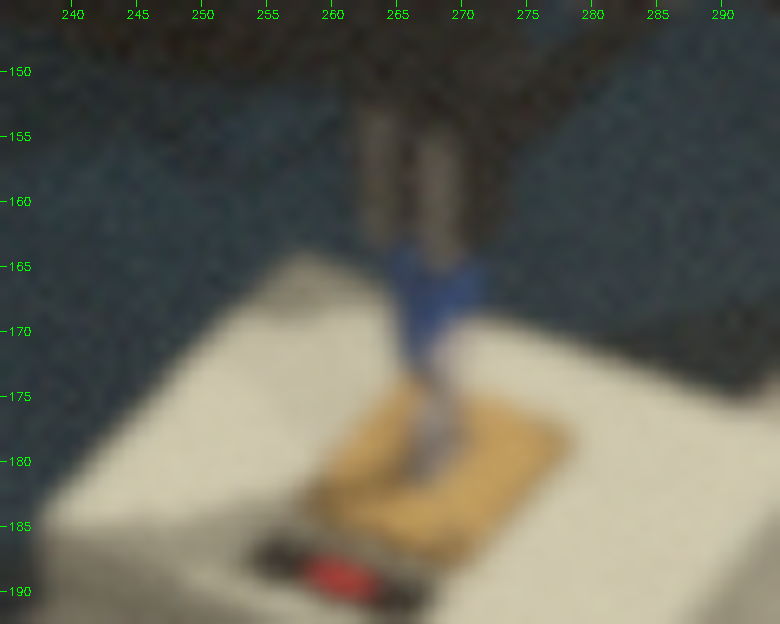

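Request:
{"method": "apply_moves", "body": {"plan": [{"xyz": [0.3,0,0],"rot": [0,0,0],"hand": 1},{"xyz": [0.6,0,0],"rot": [0,0,0],"hand": 1},{"xyz": [0.9,0,0],"rot": [0,0,0],"hand": 1},{"xyz": [0.9,0,0],"rot": [0,0,0],"hand": 1}]}}

```text
time_s: 17.1
eef_pos: [0.6452, 0.1344, 0.1031]
tcp_rot: [0.443, -0.551, 0.443, 0.551]
ft_force: [0.2, 2.0, -1.6]
width: 0.006
```

```bash
python3 - <<'E'
from mv import *
show()
E
```

```text
t 17.1 pos mm [645.2 134.4 103.1] toolx [-0.001 -0.    -1.   ] zhead 102.36 F [ 0.2  2.  -1.6] T [0.3  0.07 0.01] w 6.0 q [-0.45  0.59  0.27  1.67 -0.19  0.9   1.68]
```

Request:
{"method": "apply_moves", "body": {"plan": [{"xyz": [0.3,0,0],"rot": [2,0,0],"hand": 1},{"xyz": [0.6,0,0],"rot": [-2,0,0],"hand": 1},{"xyz": [0.9,0,0],"rot": [2,0,0],"hand": 1},{"xyz": [1.1,0,0],"rot": [-2,0,0],"hand": 1},{"xyz": [1.1,0,0],"rot": [0,0,0],"hand": 1}]}}

```text
time_s: 17.6
eef_pos: [0.646, 0.1345, 0.0931]
tcp_rot: [-0.444, 0.551, -0.444, -0.55]
ft_force: [0.0, 1.2, 1.5]
width: 0.0056
```

```bash
python3 - <<'E'
from mv import *
show()
E
```

```text
t 17.6 pos mm [646.  134.5  93.1] toolx [ 0.001  0.001 -1.   ] zhead 102.23 F [0.  1.2 1.5] T [ 0.37  0.05 -0.05] w 5.6 q [-0.44  0.61  0.26  1.67 -0.19  0.89  1.68]
```

Request:
{"method": "apply_moves", "body": {"plan": [{"xyz": [0.3,0,0],"rot": [2,0,0],"hand": 1},{"xyz": [0.6,0,0],"rot": [-2,0,0],"hand": 1},{"xyz": [0.9,0,0],"rot": [2,0,0],"hand": 1},{"xyz": [1.2,0,0],"rot": [-2,0,0],"hand": 1},{"xyz": [1.4,0,0],"rot": [2,0,0],"hand": 1},{"xyz": [1.4,0,0],"rot": [0,0,0],"hand": 1}]}}

```text
time_s: 18.2
eef_pos: [0.6466, 0.1349, 0.0806]
tcp_rot: [-0.445, 0.55, -0.444, -0.55]
ft_force: [-2.6, 1.4, 10.4]
width: 0.0056
```

```bash
python3 - <<'E'
from mv import *
from station import viewer
show()
s=viewer.get_image("scene")
crop(s["img"],225,145,80,60,10,"pics/s19.png",5)
E
```

```text
t 18.2 pos mm [646.6 134.9  80.6] toolx [ 0.002  0.001 -1.   ] zhead 102.11 F [-2.6  1.4 10.4] T [ 0.36  0.51 -0.04] w 5.6 q [-0.44  0.62  0.26  1.68 -0.2   0.86  1.68]
```

View pics/s19.png

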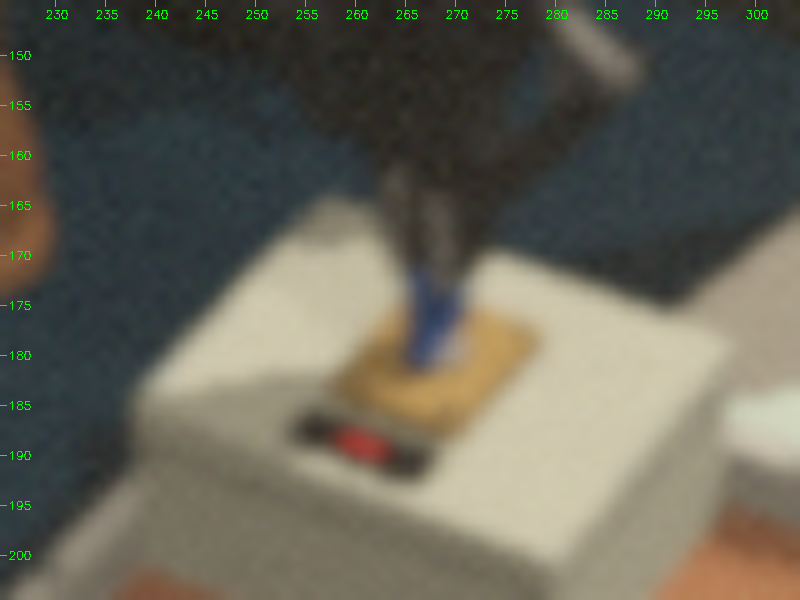

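Request:
{"method": "apply_moves", "body": {"plan": [{"xyz": [0.2,0,0],"rot": [2,0,0],"hand": 1},{"xyz": [0.3,0,0],"rot": [-2,0,0],"hand": 1},{"xyz": [0.3,0,0],"rot": [0,0,0],"hand": 1},{"xyz": [0.3,0,0],"rot": [0,0,0],"hand": 1}], "grip_force": 80}}

```text
time_s: 18.65
eef_pos: [0.6478, 0.1352, 0.0805]
tcp_rot: [-0.446, 0.551, -0.443, -0.549]
ft_force: [-5.6, 1.6, 23.6]
width: 0.0048
```

```bash
python3 - <<'E'
from mv import *
show()
E
```

```text
t 18.65 pos mm [647.8 135.2  80.5] toolx [ 0.005  0.002 -1.   ] zhead 102.12 F [-5.6  1.6 23.6] T [0.29 1.48 0.05] w 4.8 q [-0.44  0.62  0.26  1.68 -0.2   0.86  1.68]
```

Request:
{"method": "apply_moves", "body": {"plan": [{"xyz": [-0.2,0,0],"rot": [3,0,0],"hand": 1},{"xyz": [-0.2,0,0],"rot": [9,0,0],"hand": 1},{"xyz": [-0.2,0,0],"rot": [15,0,0],"hand": 1},{"xyz": [-0.2,0,0],"rot": [21,0,0],"hand": 1},{"xyz": [-0.2,0,0],"rot": [27,0,0],"hand": 1},{"xyz": [-0.2,0,0],"rot": [33,0,0],"hand": 1},{"xyz": [-0.2,0,0],"rot": [39,0,0],"hand": 1},{"xyz": [-0.2,0,0],"rot": [45,0,0],"hand": 1}]}}

```text
time_s: 19.45
eef_pos: [0.6475, 0.135, 0.0807]
tcp_rot: [0.623, -0.337, 0.62, 0.337]
ft_force: [-2.1, 1.3, 13.6]
width: 0.0046
```

```bash
python3 - <<'E'
from mv import *
from station import viewer
show()
s=viewer.get_image("scene")
crop(s["img"],225,145,80,60,10,"pics/s20.png",5)
E
```

```text
t 19.45 pos mm [647.5 135.   80.7] toolx [ 0.004  0.002 -1.   ] zhead 56.94 F [-2.1  1.3 13.6] T [0.35 0.53 0.07] w 4.6 q [-0.58  0.65  0.46  1.69 -0.35  0.88  1.02]
```

View pics/s20.png

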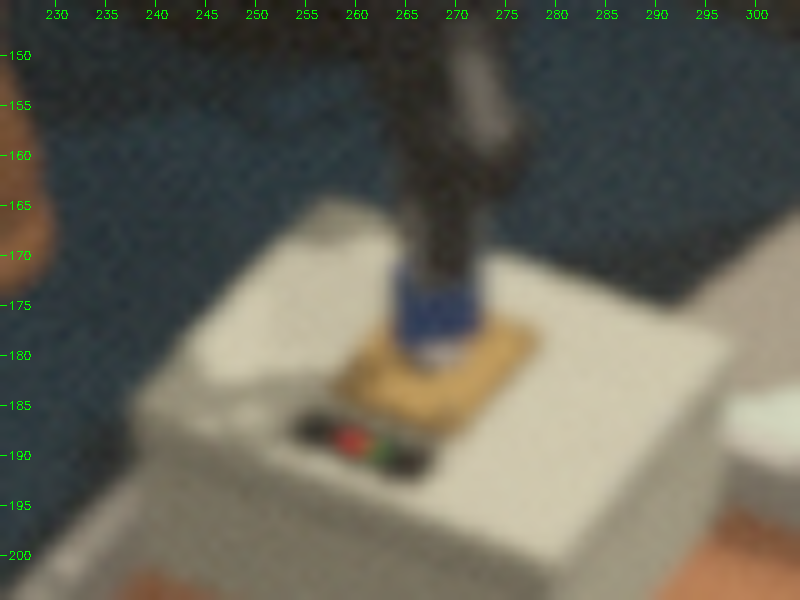

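Request:
{"method": "apply_moves", "body": {"plan": [{"xyz": [0,0,0],"rot": [6,0,0],"hand": 1},{"xyz": [0,0,0],"rot": [12,0,0],"hand": 1},{"xyz": [0,0,0],"rot": [18,0,0],"hand": 1},{"xyz": [0,0,0],"rot": [24,0,0],"hand": 1},{"xyz": [0,0,0],"rot": [30,0,0],"hand": 1},{"xyz": [0,0,0],"rot": [36,0,0],"hand": 1},{"xyz": [0,0,0],"rot": [42,0,0],"hand": 1},{"xyz": [0,0,0],"rot": [48,0,0],"hand": 1}]}}

```text
time_s: 20.3
eef_pos: [0.6474, 0.1344, 0.0806]
tcp_rot: [0.706, -0.055, 0.704, 0.055]
ft_force: [-2.1, 0.1, 14.4]
width: 0.0048
```

```bash
python3 - <<'E'
from mv import *
from station import viewer
show()
s=viewer.get_image("scene")
crop(s["img"],225,145,80,60,10,"pics/s21.png",5)
E
```

```text
t 20.3 pos mm [647.4 134.4  80.6] toolx [ 0.004  0.001 -1.   ] zhead 8.94 F [-2.1  0.1 14.4] T [0.05 0.66 0.14] w 4.8 q [-0.71  0.7   0.66  1.7  -0.52  0.92  0.31]
```

View pics/s21.png

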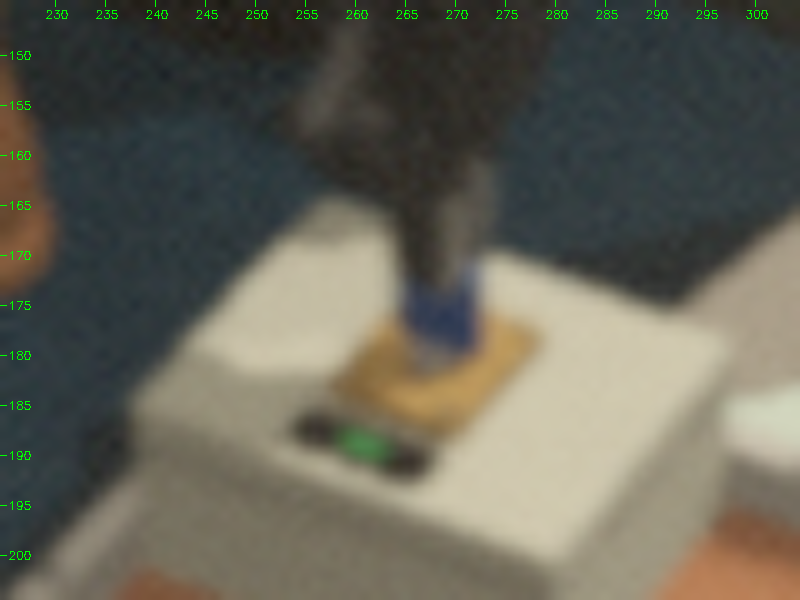

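Request:
{"method": "apply_moves", "body": {"plan": [{"xyz": [0,0,0],"rot": [3,0,0],"hand": 1},{"xyz": [0,0,0],"rot": [6,0,0],"hand": 1},{"xyz": [0,0,0],"rot": [6,0,0],"hand": 1}]}}

```text
time_s: 20.65
eef_pos: [0.6473, 0.1343, 0.0806]
tcp_rot: [0.708, -0.019, 0.706, 0.02]
ft_force: [-3.0, 0.1, 15.5]
width: 0.0048
```

```bash
python3 - <<'E'
from mv import *
show()
E
```

```text
t 20.65 pos mm [647.3 134.3  80.6] toolx [ 0.004  0.001 -1.   ] zhead 3.14 F [-3.   0.1 15.5] T [0.1  0.71 0.23] w 4.8 q [-0.73  0.71  0.69  1.7  -0.54  0.93  0.23]
```

Request:
{"method": "apply_moves", "body": {"plan": [{"xyz": [0,0,0],"rot": [2,0,0],"hand": 1},{"xyz": [0,0,0],"rot": [2,0,0],"hand": 1},{"xyz": [0,0,0],"rot": [2,0,0],"hand": 1},{"xyz": [0,0,0],"rot": [2,0,0],"hand": 1}]}}

```text
time_s: 21.05
eef_pos: [0.6472, 0.1343, 0.0807]
tcp_rot: [0.708, -0.007, 0.706, 0.008]
ft_force: [-2.5, 0.9, 14.9]
width: 0.0048
```

```bash
python3 - <<'E'
from mv import *
from station import viewer
import cv2
show()
s=viewer.get_image("scene")
crop(s["img"],205,150,100,75,8,"pics/s22.png")
cv2.imwrite("pics/full22.png",s["img"])
show()
E
```

```text
t 21.05 pos mm [647.2 134.3  80.7] toolx [ 0.003  0.001 -1.   ] zhead 1.23 F [-2.5  0.9 14.9] T [0.13 0.69 0.4 ] w 4.8 q [-0.73  0.71  0.7   1.7  -0.55  0.93  0.2 ]
t 21.1 pos mm [647.2 134.3  80.7] toolx [ 0.003  0.001 -1.   ] zhead 1.23 F [-3.1  0.2 14.7] T [0.11 0.73 0.46] w 4.6 q [-0.73  0.71  0.7   1.7  -0.55  0.93  0.2 ]
```

View pics/s22.png

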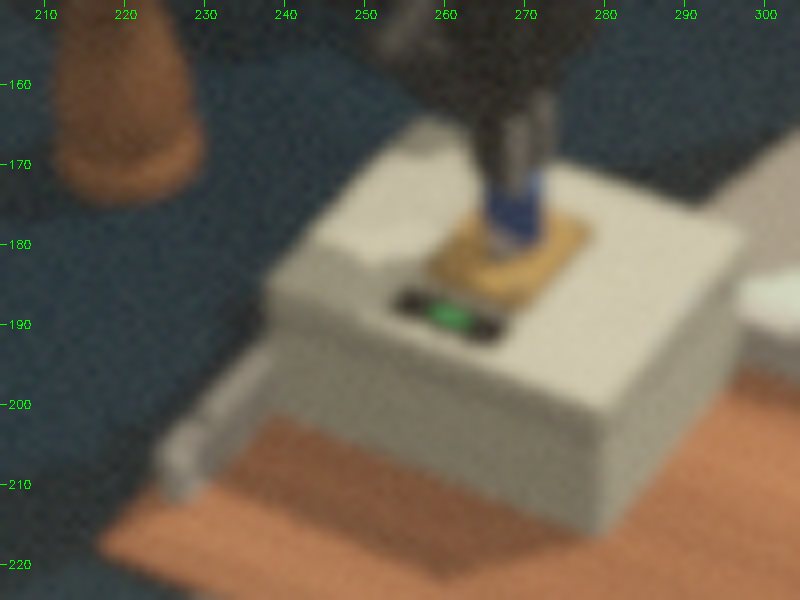

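View pics/full22.png

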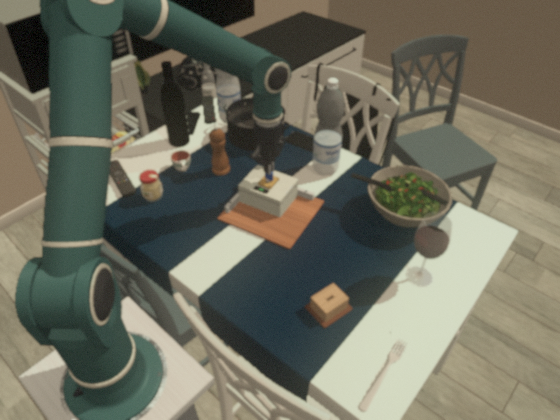

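Request:
{"method": "apply_moves", "body": {"plan": [{"xyz": [0,0,0],"rot": [-1.5,0,0],"hand": 1},{"xyz": [0,0,0],"rot": [-1.5,0,0],"hand": 1},{"xyz": [0,0,0],"rot": [-1.5,0,0],"hand": 1}]}}

```text
time_s: 21.4
eef_pos: [0.6471, 0.1343, 0.0806]
tcp_rot: [0.708, -0.016, 0.706, 0.017]
ft_force: [-3.4, -0.2, 16.0]
width: 0.0049
```

```bash
python3 - <<'E'
from mv import *
from station import viewer
show()
s=viewer.get_image("scene")
crop(s["img"],225,145,80,60,10,"pics/s23.png",5)
t=viewer.get_image("top")
crop(t["img"],220,135,100,75,8,"pics/t23.png")
E
```

```text
t 21.4 pos mm [647.1 134.3  80.6] toolx [ 0.003  0.001 -1.   ] zhead 2.7 F [-3.4 -0.2 16. ] T [0.21 0.73 0.3 ] w 4.9 q [-0.73  0.71  0.69  1.7  -0.54  0.93  0.22]
```

View pics/s23.png

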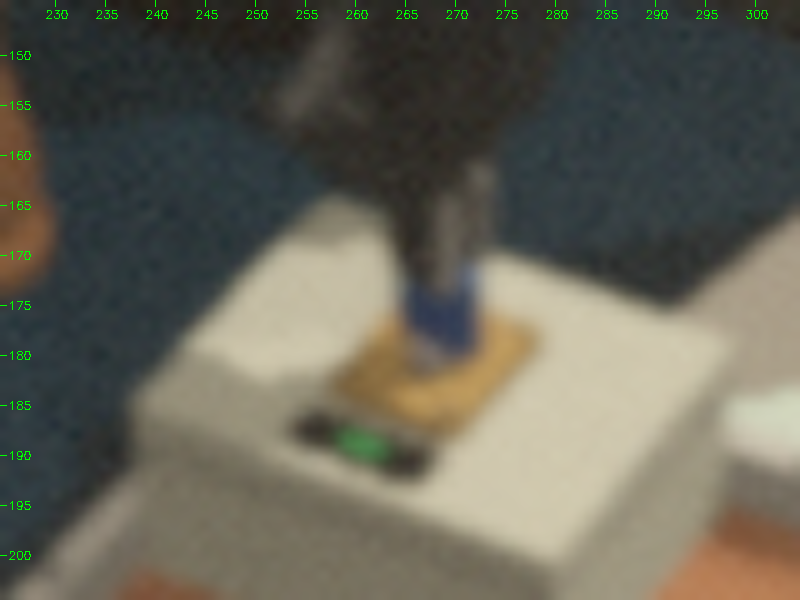

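View pics/t23.png

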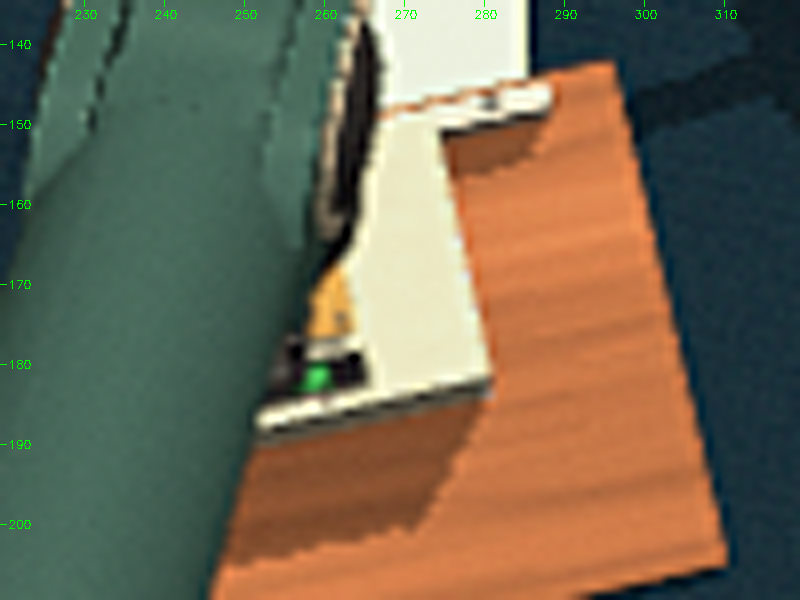

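The flag shows green at (259,182) in the top view. The box's right edge at (275–281, 151–183) hasn't moved since docking. The key's collar sits on the lock plate. I'm handing in.

```bash
python3 -c "
from station import workorder
print(workorder.sign_off())"
```

```text
the job is handed in; nothing more can be done
None
```

I pushed the box into the corner of its dock, drove the key home in the lock, and turned it clockwise to the stop. I handed in at about 21.5 s with the arm still gripping and pressing the key. The sign-off gives no verdict, so the checks below are my own.

**Box:** I pushed it against the back stop, then the left stop, then pressed toward the back stop again. On each push the arm stopped moving and the force rose to 11–12 N. The last pictures show it upright and in the same place as right after docking.

**Key:** It went in with small wiggles and stopped at the height expected for fully home. It stayed there under a 24 N push, and I finished with about 15 N of downward force on it.

**Turn:** The hand turned about 99° in total, and the twisting resistance rose sharply at the end, which fits the lock reaching its stop. The flag is fully green. I eased back about 1.5° afterwards to lower the twist on the box. About 0.3 Nm still holds the lock against its spring.

**Other objects:** The glass, pepper mill, jar and mug look unmoved in the last full picture.

**Checks that disagreed:**
- **Box position:** One camera fit, taken before the final push, put the box at 31 mm along the board's x axis instead of 35 mm. The arm's contact positions matched 35 mm both times.
- **Fingertips:** With the fingers open, the tips looked 10–20 mm higher in the pictures than the tool description says.
- **Tool sideways shift:** At the end the tool sat about 1.5 mm to one side of the estimated keyway centre. The limit is 5 mm.

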